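Lock a footed mate cup into the collar fixture with its cam knob

ROBOT

A 6-joint arm with a two-finger parallel gripper is mounted at the origin on the work surface. World frame = base frame: x ahead of the robot, y to its left, z up, the work surface at z = 0. Lengths are in m, angles in rad, forces in N, time in s.
With the tool pointing down it reaches from about 0.375 to 0.975 m from the base axis. Payload 3.8 kg.
Tool frame: the origin (TCP) lies midway between the tips of the shut fingers; the grasp point (between the pads) lies 19 mm behind it; z points along the fingers, y is the direction in which the jaws open and shut (so a half turn about z gives the same grasp; the last joint's range is limited). The gripper opens to 85 mm and grips with 20 to 120 N. Pads are 22 mm wide; open, the fingers measure 114 mm over their backs; the gripper's body (76 mm by 85 mm) begins 54 mm behind the grasp point. The pads swing forward as they close: fully open they stand 13 mm farther back than shut.
Start: joints at [1.136, 0.264, 1.604, -0, 1.274, -0.037], TCP at [0.261, 0.622, 0.231] pointing down, gripper open.
Joint ranges: [-2.63, 2.63], [-0.94, 2.18], [0.31, 2.57], [-1.31, 4.45], [0, 2.66], [-2.55, 2.55]. Speed limits (rad/s): [2.57, 2.57, 3.14, 3.14, 3.14, 3.14].

INTERFACE

Orientations are given as a rotation vector (axis times angle).
In Python, from workcell import readout, read_camera, camera_params, bot gives the robot as it stands.
- The arm moves only by the tool apply_moves, never from a script. Its argument "plan" is a list that holds one entry, the list of rows, each a list of 7 numbers: the shift along the tool's x, y, z each as a share of 1000 mm, from -1 to 1, then the turn, a rotation vector about the tool's x, y, z each as a share of pi rad, from -1 to 1, then the gripper command: -1 is fully open, 1 is shut, values between are in proportion. A call has exactly 8 rows; each row is the pose to reach, as a shift and turn from the pose commanded when the call began, along the tool's axes at that moment, turning the shorter way round; what a row does not reach only later rows make up. A row lasts 1/12 s, in which the tool goes at most 41.7 mm and 7.16 degrees, less where a joint would pass 70% of its speed; a pose out of reach is approached as far as the arm can. A call with a number of a shift or a turn outside -1 to 1 is refused whole. A call with a gripper value outside its range is refused whole. The fingers move at their own pace and stop on an object; "force" is the grip in N (left out, the last holds). Time passes only in rows, so rows that repeat a pose let the fingers close, or fill a call up. It gives the time, the measured TCP pose, the force and the opening at its end, in the units of the state.
- readout.read_state(): the state, without advancing time (a new reading comes with each control period).
- read_camera(name): name is "scene" or "top"; returns the picture (400x640x3 uint8, red, green, blue); there is no depth.
- camera_params(name): a dict with "fovy" (degrees; the focal length in pixels is half the picture's height over the tangent of half this angle, whatever the lens; pixels are square), "cx", "cy" (the principal point, pixels), "rvec" (rotation vector, rad) and "tvec" (3), from world to camera coordinates, as OpenCV has them. Camera axes: x right, y down, z forward; pixel columns grow to the right and rows downward; lengths in m; the calibration is good to about 2 mm. A picture is of the moment at which its call begins. camera_params takes no time and is no camera call.
- bot.finish_job(): hands the job in, once; it reports no verdict.
The state is a dict: "time": time; "q": joint angles; "joint_vel": joint speeds; "joint_torque": joint torques, N m; "tool_pos": TCP position; "tcp_rot": TCP orientation; "wrist_force": force on the tool from outside, world axes, zero at the start; "torque": the same for the moment, N m; "width": opening from 0.0 (shut) to 1.0 (fully open).
Only numpy, scipy, OpenCV 4.12 (cv2) and the standard library are available. Lean on these libraries where they do the work, as an engineer would, in place of code of your own. Each camera call takes 0.05 s, during which the arm holds its last target.

TASK

Stand the one cup that has a wide steel foot down in the round well of the steel fixture, fully home and upright. Then turn the fixture's black knob clockwise (seen from above) until the sprung roller drops fully into the cam's notch and the tongue slides out over the cup's foot; stop there, without forcing the notch hard against the roller, and let go. Leave the two plain cups standing where they are.

Things in the scene. Friction and masses are not known exactly. Their poses are not given: they have to be found in the camera images.
- cup_center (a point): The loose cup to lock: tan leather pear shape, 100 mm tall, 0.18-0.34 kg, upright; point on its axis 50 mm above its underside, z up along the cup. It alone has a flat steel foot disc, 68 mm diameter, 8 mm thick. Belly 62 mm diameter at 22-38 mm up, narrowing to 48 mm at 58 mm; from there to the top a straight collar 48 mm in diameter (steel, open at the top), safe to grip across.
- cup_foot (a point): Centre of the underside of that cup's foot disc (its lower edge is chamfered 3 mm).
- plain1_center (a point): Bystander cup, same leather and steel but no foot disc, 92 mm tall; point on its axis 46 mm above the table. Must stay where it is.
- plain2_center (a point): The second plain bystander cup, same as the other. Must stay where it is.
- fixture: Fixed steel fixture, plate 100 mm (x) by 236 mm (y) by 12 mm thick; origin on the table, 5 mm from the plate's middle towards the well end. Its y axis runs from the cam end (-y) to the well end (+y); cam axis at y = -65 mm, well at y = +60 mm, both at x = 0. Nothing beside the knob's bar and disc stands higher than 45 mm.
- well (a point): Centre of the well's floor (plate top, 12 mm above the table), inside an aluminium ring 84 mm outside, 72 mm inside diameter, rim 6 mm above the floor. The cup's foot fits with 2 mm all round and must lie flat on the floor; its top is then 8 mm above the floor and the tongue (underside 9.5 mm above the floor) can pass over it. A cup not home blocks the tongue.
- knob_grip (a point): Grip point of the black knob: on the cam's upright axis, 68 mm above the table, near mid-height of a bar 46 mm long, 13 mm thick, from 49 to 82 mm above the table; point x along the bar, z up. Below it: base disc 32 mm diameter, top 49 mm. The knob is clamped on its spindle at an unknown angle (within 0.3 rad), so the bar does not tell where the notch is; it turns with the cam.
- cam_center (a point): Middle of the cam's top face, 41 mm above the table: steel disc 56 mm diameter, 10 mm thick, with one notch 15 mm wide and 9 mm deep in its edge. From the start 0.3 to 1.2 rad clockwise lets the roller drop. Turning takes some 0.05 N m; in the drop the roller drives the cam onward (up to 0.3 N m). From the start of the drop the cam turns about 0.4 rad until the notch's steep wall meets the roller and the moment rises steeply.
- roller: Upright brass follower roller, 8 mm diameter, 15 mm high, at the cam's edge on the side away from the well; origin on its axis. A spring (about 3 N) pushes its yoke, whose other end is the tongue, to +y of the fixture. Its y in the fixture's frame: about -97 mm riding on the cam's round edge, -88 mm fully down in the notch. The force between cam and roller must stay under 20 N.

How it is judged:
On the way, in this order (a step that is already met when the one before it is completed fails the run):
1. the footed cup is fully home in the well while the tongue is still drawn back (z of cup_foot in the frame of well below 0.0025 m and horizontal distance between cup_foot and well below 0.005 m and angle between cup_center's own z axis and vertical below 0.06 rad and y of roller in the frame of fixture below -0.094 m), for 0.2 s.
2. the roller has dropped fully into the notch (y of roller in the frame of fixture above -0.0898 m), for 0.2 s.
At the end, for the whole second after the job is handed in: The footed cup stands in the well (foot within 2.5 mm of the floor, within 5 mm of centre, within 0.06 rad of upright) and the roller is fully down in the notch (its y in the fixture's frame above -89.8 mm) (z of cup_foot in the frame of well below 0.0025 m and horizontal distance between cup_foot and well below 0.005 m and angle between cup_center's own z axis and vertical below 0.06 rad and y of roller in the frame of fixture above -0.0898 m); the robot touches nothing.
It fails at once if the cam was forced against the roller with more than 20 N (contact force between roller and anything else above 20 N).
It fails at once if a plain cup was moved by more than 30 mm (distance of any of plain1_center, plain2_center from where it was at the start of the episode above 0.03 m).
It also fails if it takes over 64 s, if anything falls off the work surface, if the arm or the gripper's body presses on something with over 40 N, if the wrist force passes 120 N, or if a joint passes its speed limit or range.

## Working session

There is one attempt and no reset: what is moved stays moved. The work goes in short steps, Python scripts to look and compute and a tool call to move; the robot and the scene stay as the last step left them, time stands still between calls to the robot, and variables do not carry over. Pictures are saved under pics/ and viewed, and the job is handed in when it is done.

Besides the shell and the picture viewer there is one more tool, called after "Request:" as a command line: name --argument value ..., lists and objects as JSON in quotes. apply_moves: Moves the arm, as the interface text tells. Shift numbers are shares of 1000 mm and turn numbers shares of pi rad, none past 1 either way. Its arguments: {"type":"object","properties":{"plan":{"type":"array","items":{"type":"array","items":{"type":"array","items":{"type":"number","minimum":-1,"maximum":1}}}},"force":{"type":"number"}},"required":["plan"]}

```bash
mkdir -p pics; ls
python3 - <<'E'
from workcell import readout, read_camera, camera_params, bot
import cv2
for n in ("scene","top"):
    p=camera_params(n);print(n,p)
    cv2.imwrite(f"pics/{n}0.png",read_camera(n)[:,:,::-1])
print(readout.read_state())
E
```

```text
pics
scene {'fovy': 56.70253812319792, 'cx': 313.12266969640416, 'cy': 202.497025725134, 'rvec': array([ 2.25733859,  1.23675738, -0.38283801]), 'tvec': array([-0.32818891, -0.30762447,  1.00191354])}
top {'fovy': 52.788516698286756, 'cx': 315.07122852561366, 'cy': 199.1861616062032, 'rvec': array([ 2.03589219, -2.17304987,  0.24353897]), 'tvec': array([0.07856642, 0.5165105 , 0.8264235 ])}
{'time': 0.1, 'q': array([ 1.13609844e+00,  2.64676532e-01,  1.60523352e+00,  1.64821929e-05,
        1.27370809e+00, -3.69089017e-02]), 'joint_vel': array([-8.29682089e-04, -2.70932150e-03, -2.64566639e-03, -3.19536827e-03,
       -2.16055101e-03,  1.60416354e-05]), 'joint_torque': array([-2.94217489e-04, -5.16711009e+01, -3.68587053e+01, -9.76624119e-05,
        6.19971353e-03,  1.43084418e-05]), 'tool_pos': array([0.26120641, 0.62169641, 0.23008951]), 'tcp_rot': array([-0.62064454, -3.07917619,  0.00308732]), 'wrist_force': array([-0.79900513,  0.46154244, -0.37565325]), 'torque': array([ 0.0361516 , -0.0142053 , -0.03430638]), 'width': 1.0037421448973365}
```

View pics/scene0.png

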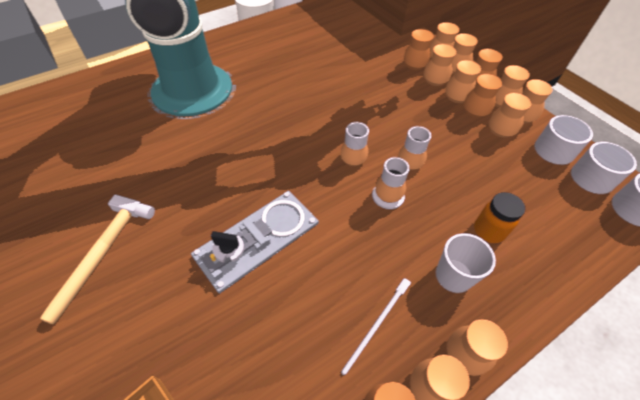

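View pics/top0.png

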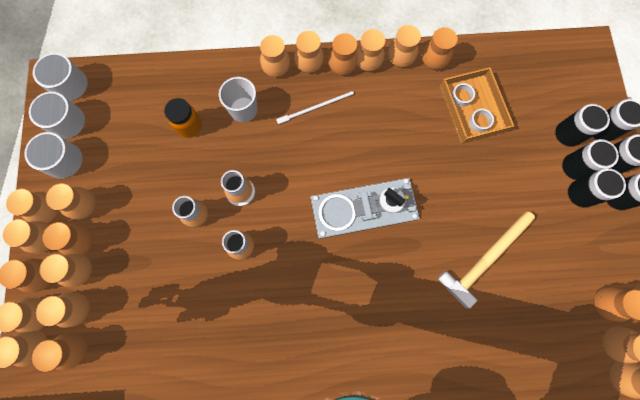

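```bash
cat > h.py <<'E'
import numpy as np, cv2
from workcell import readout, read_camera, camera_params, bot
def K(n):
    p=camera_params(n); f=200/np.tan(np.radians(p['fovy'])/2)
    return np.array([[f,0,p['cx']],[0,f,p['cy']],[0,0,1]]),np.array(p['rvec']),np.array(p['tvec'])
def proj(n,P):
    k,r,t=K(n); return cv2.projectPoints(np.atleast_2d(np.array(P,float)),r,t,k,None)[0][:,0]
def plane(n,uv,z):
    k,r,t=K(n);R=cv2.Rodrigues(r)[0]
    c=-R.T@t; out=[]
    for q in np.atleast_2d(uv):
        d=R.T@np.linalg.inv(k)@np.array([q[0],q[1],1.]); out.append(c+d*(z-c[2])/d[2])
    return np.array(out)
def crop(img,x,y,w,h,s,fn):
    c=img[y:y+h,x:x+w]; cv2.imwrite(fn,cv2.resize(c,None,fx=s,fy=s,interpolation=cv2.INTER_CUBIC))
E
python3 - <<'E'
from h import *
a=cv2.imread('pics/top0.png');b=cv2.imread('pics/scene0.png')
crop(a,300,165,130,85,6,'pics/t_fix.png');crop(a,160,160,110,100,6,'pics/t_cup.png')
crop(b,185,185,140,105,5,'pics/s_fix.png');crop(b,325,110,115,105,5,'pics/s_cup.png')
for n in('top','scene'):
    print(n,proj(n,[[0.261,.622,.23],[0,0,0],[.5,0,0],[.5,.3,0]]).round(0).tolist())
print('fix top', plane('top',[[365,207]],.012),'cups',plane('top',[[240,190]],0))
E
```

```text
top [[-31.0, 354.0], [353.0, 451.0], [335.0, 212.0], [206.0, 220.0]]
scene [[455.0, -21.0], [192.0, 89.0], [285.0, 221.0], [397.0, 162.0]]
fix top [[ 0.50513471 -0.06936269  0.012     ]] cups [[0.56746133 0.21901197 0.        ]]
```

View pics/t_fix.png

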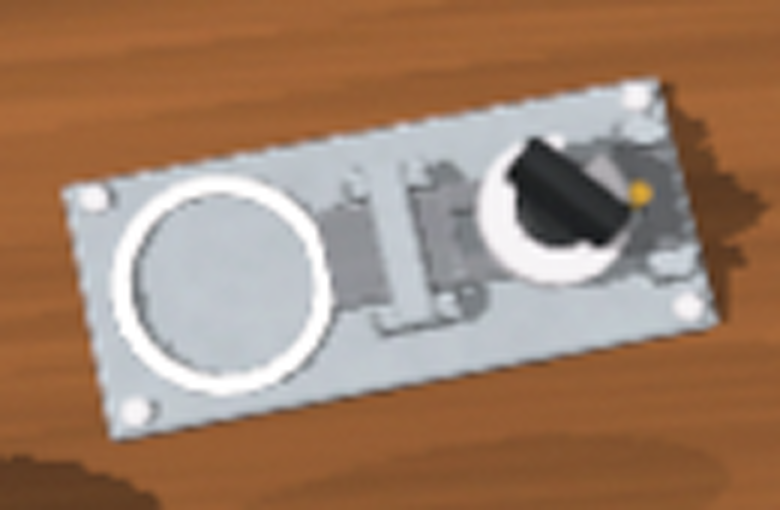

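View pics/t_cup.png

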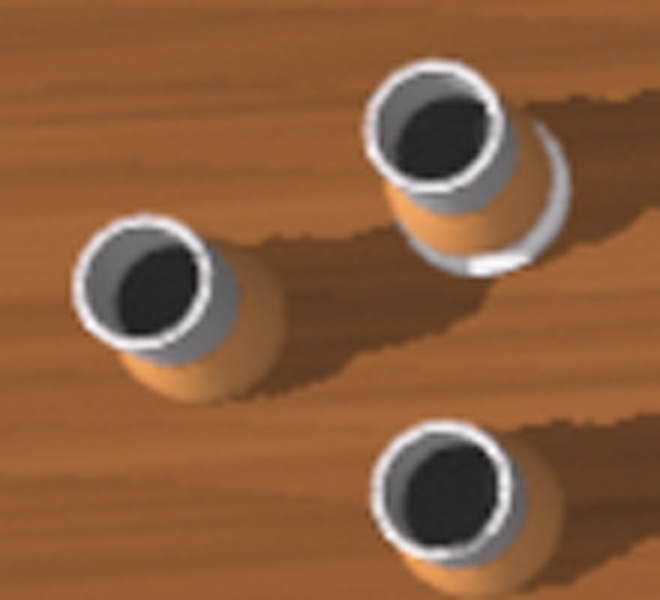

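View pics/s_fix.png

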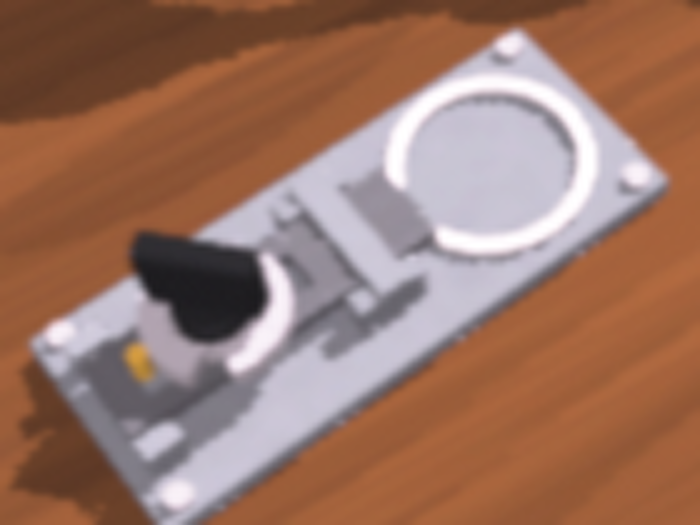

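View pics/s_cup.png

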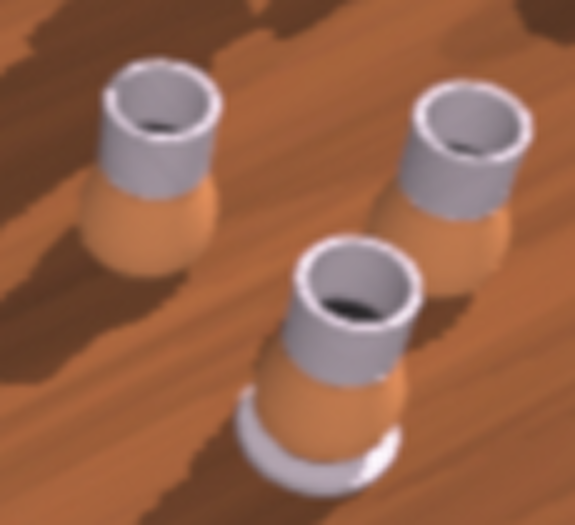

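```bash
cat > m.py <<'E'
from h import *
from scipy.optimize import least_squares as LS
def px(L,x0,y0,s): return (np.array(L,float)+.5)/s-.5+[x0,y0]
tf=lambda L:px(L,300,165,6); tc=lambda L:px(L,160,160,6)
sf=lambda L:px(L,185,185,5); sc=lambda L:px(L,325,110,5)
mod=[[50,113,12],[50,-123,12],[-50,-123,12],[-50,113,12],[0,60,18]]
ot=tf([[63,190],[657,80],[718,323],[112,438],[222,285]])
ms=[[-50,113,12],[50,113,12],[-50,-123,12],[0,60,18]]
os_=sf([[520,30],[668,180],[32,345],[492,165]])
def W(p,M):
    M=np.array(M,float)/1000;c,s=np.cos(p[2]),np.sin(p[2])
    return np.c_[p[0]+c*M[:,0]-s*M[:,1],p[1]+s*M[:,0]+c*M[:,1],M[:,2]]
ft=lambda p:(proj('top',W(p,mod))-ot).ravel()
fs=lambda p:(proj('scene',W(p,ms))-os_).ravel()
for f in(ft,fs,lambda p:np.r_[ft(p),fs(p)]):
    r=LS(f,[.5,-.07,.1]);print(r.x.round(4),r.fun.round(1))
P=r.x
print('well',W(P,[[0,60,12]]),'cam',W(P,[[0,-65,68]]))
for nm,a,b,h in(('cup',[434,127],[358,281],.1),('p_a',[144,282],[472,120],.092),('p_b',[443,490],[162,102],.092)):
    ta=tc([a]);sb=sc([b])
    r=LS(lambda p:np.r_[(proj('top',p)-ta).ravel(),(proj('scene',p)-sb).ravel()],[.56,.2,.1])
    print(nm,r.x.round(4),r.fun.round(1),plane('top',ta,h).round(4),plane('scene',sb,h).round(4))
E
python3 m.py
```

```text
[ 0.504  -0.0628  0.1234] [-0.2 -0.4 -0.1 -0.5  0.2  0.4 -0.2  0.5  0.2 -0.1]
[ 0.5087 -0.0634  0.1283] [ 0.  -0.3  0.9  0.1 -0.7  0.2 -0.1 -0.3]
[ 0.506  -0.063   0.1235] [-0.1 -1.2 -0.1 -1.3  0.2 -0.5 -0.1 -0.4  0.2 -1.  -0.3 -1.1  0.4 -0.6
 -1.1 -1.2 -0.5 -1.3]
well [[ 0.49862147 -0.00350699  0.012     ]] cam [[ 0.51402152 -0.12755472  0.068     ]]
cup [0.5632 0.2188 0.0982] [-0.2 -0.1 -0.3  0.1] [[0.5623 0.2179 0.1   ]] [[0.5644 0.218  0.1   ]]
p_a [0.5157 0.3229 0.0905] [-0.2 -0.2 -0.3  0.1] [[0.5149 0.3219 0.092 ]] [[0.5168 0.3222 0.092 ]]
p_b [0.4358 0.22   0.0888] [-0.2 -0.1 -0.2  0. ] [[0.4351 0.2189 0.092 ]] [[0.4385 0.2182 0.092 ]]
```

```bash
cat >> h.py <<'E'
from scipy.spatial.transform import Rotation as Ro
def down(yaw): # tool y at angle yaw, z down
    y=np.array([np.cos(yaw),np.sin(yaw),0]);z=np.array([0,0,-1.]);x=np.cross(y,z)
    return Ro.from_matrix(np.c_[x,y,z])
def rel(p,yaw,p0=None,R0=None):
    s=readout.read_state()
    p0=s['tool_pos'] if p0 is None else np.array(p0)
    R0=Ro.from_rotvec(s['tcp_rot']) if R0 is None else R0
    d=R0.inv().apply(np.array(p)-p0); r=(R0.inv()*down(yaw)).as_rotvec()/np.pi
    print('row',d.round(4).tolist(),r.round(4).tolist())
def st():
    s=readout.read_state();M=Ro.from_rotvec(s['tcp_rot']).as_matrix()
    print('t',round(s['time'],2),'p',s['tool_pos'].round(4),'yawy',round(np.arctan2(M[1,1],M[0,1]),4),'z',M[:,2].round(4),'F',np.round(s['wrist_force'],1),'T',np.round(s['torque'],3),'w',round(s['width'],3),'q',np.round(s['q'],2))
E
python3 - <<'E'
from h import *
st()
for y in(.1235,.1235+np.pi): rel([.5633,.2185,.2],y)
E
```

```text
t 0.1 p [0.2612 0.6217 0.2301] yawy 1.173 z [-9.0e-04 -1.8e-03 -1.0e+00] F [-0.8  0.5 -0.4] T [ 0.036 -0.014 -0.034] w 1.004 q [ 1.14  0.26  1.61  0.    1.27 -0.04]
row [-0.4347, -0.2546, 0.0306] [-0.0006, 0.0003, 0.3341]
row [-0.4347, -0.2546, 0.0306] [-0.0004, -0.0007, -0.6659]
```

Request:
apply_moves --plan '[[[-0.435,-0.255,0.03,0,0,0.334,-1],[-0.435,-0.255,0.03,0,0,0.334,-1],[-0.435,-0.255,0.03,0,0,0.334,-1],[-0.435,-0.255,0.03,0,0,0.334,-1],[-0.435,-0.255,0.03,0,0,0.334,-1],[-0.435,-0.255,0.03,0,0,0.334,-1],[-0.435,-0.255,0.03,0,0,0.334,-1],[-0.435,-0.255,0.03,0,0,0.334,-1]]]' --force 40

```text
time: 0.77
tool_pos: [0.4614, 0.354, 0.2109]
tcp_rot: [-2.028, -2.399, 0.001]
wrist_force: [0.3, 0.2, 0.0]
width: 0.998
```

Run:
```python
from h import *
st()
rel([.5633,.2185,.2],.1235)
```

```text
t 0.77 p [0.4614 0.354  0.2109] yawy 0.167 z [-5.e-04 -4.e-04 -1.e+00] F [0.3 0.2 0. ] T [ 0.003 -0.022  0.045] w 0.998 q [0.61 0.1  1.83 0.   1.21 0.44]
row [-0.1505, 0.0779, 0.0109] [-0.0002, 0.0001, 0.0139]
```

Request:
apply_moves --plan '[[[-0.145,0.075,0.01,0,0,0.011,-1],[-0.145,0.075,0.01,0,0,0.011,-1],[-0.145,0.075,0.01,0,0,0.011,-1],[-0.145,0.075,0.01,0,0,0.011,-1],[-0.145,0.075,0.01,0,0,0.011,-1],[-0.145,0.075,0.01,0,0,0.011,-1],[-0.145,0.075,0.01,0,0,0.011,-1],[-0.145,0.075,0.01,0,0,0.011,-1]]]'

```text
time: 1.43
tool_pos: [0.5589, 0.2269, 0.2012]
tcp_rot: [-2.061, -2.37, 0.001]
wrist_force: [0.1, 0.6, -0.6]
width: 1.003
```

Run:
```python
from h import *
st()
rel([.5633,.2185,.1],.1235)
for n in ("scene","top"): cv2.imwrite(f"pics/{n}1.png",read_camera(n)[:,:,::-1])
```

```text
t 1.43 p [0.5589 0.2269 0.2012] yawy 0.1394 z [-8.e-04  2.e-04 -1.e+00] F [ 0.1  0.6 -0.6] T [ 0.004  0.02  -0.008] w 1.003 q [0.34 0.15 1.8  0.   1.2  0.2 ]
row [-0.009, 0.0032, 0.1012] [-0.0003, -0.0001, 0.0051]
```

View pics/scene1.png

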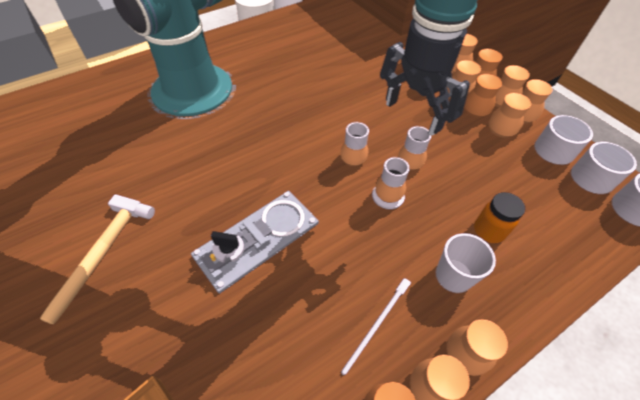

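View pics/top1.png

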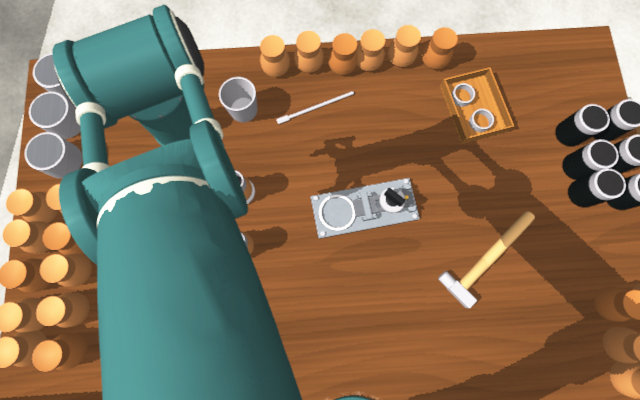

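Request:
apply_moves --plan '[[[-0.008,0.002,0.04,0,0,0.004,-1],[-0.008,0.002,0.07,0,0,0.004,-1],[-0.008,0.002,0.07,0,0,0.004,-1],[-0.008,0.002,0.07,0,0,0.004,-1],[-0.008,0.002,0.07,0,0,0.004,-1],[-0.008,0.002,0.07,0,0,0.004,-1],[-0.008,0.002,0.07,0,0,0.004,-1],[-0.008,0.002,0.07,0,0,0.004,-1]]]'

```text
time: 2.2
tool_pos: [0.5641, 0.219, 0.1336]
tcp_rot: [2.076, 2.356, 0.005]
wrist_force: [-0.3, 0.7, -0.1]
width: 0.999
```

Run:
```python
from h import *
st()
rel([.5633,.2185,.06],.1235)
a=read_camera("scene")[:,:,::-1]; crop(a,310,40,170,180,4,'pics/s2.png')
s=readout.read_state()
print((proj('scene',s['tool_pos'])-[310,40])*4+1.5)
```

```text
t 2.2 p [0.5641 0.219  0.1336] yawy 0.1262 z [ 0.0033  0.0011 -1.    ] F [-0.3  0.7 -0.1] T [0.036 0.004 0.024] w 0.999 q [0.33 0.21 1.86 0.   1.07 0.2 ]
row [-0.0005, -0.0011, 0.0736] [0.0011, -0.0002, 0.0009]
[[360.5316703  456.41459677]]
```

View pics/s2.png

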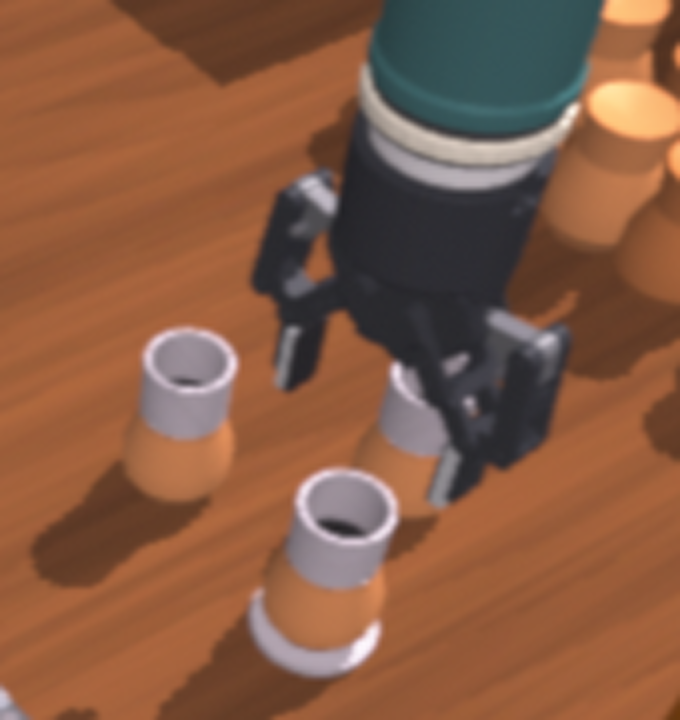

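Request:
apply_moves --plan '[[[0,-0.001,0.03,0,0,0.001,-1],[0,-0.001,0.06,0,0,0.001,-1],[0,-0.001,0.072,0,0,0.001,-1],[0,-0.001,0.072,0,0,0.001,-1],[0,-0.001,0.072,0,0,0.001,-1],[0,-0.001,0.072,0,0,0.001,-1],[0,-0.001,0.072,0,0,0.001,-0.1],[0,-0.001,0.072,0,0,0.001,1]]]' --force 40

```text
time: 2.92
tool_pos: [0.5634, 0.2188, 0.0615]
tcp_rot: [2.08, 2.352, 0.005]
wrist_force: [0.1, 0.2, -0.6]
width: 0.745
```

Request:
apply_moves --plan '[[[0,0,0,0,0,0,1],[0,0,0,0,0,0,1],[0,0,0,0,0,0,1],[0,0,0,0,0,0,1],[0,0,0,0,0,0,1],[0,0,0,0,0,0,1],[0,0,0,0,0,0,1],[0,0,0,0,0,0,1]]]'

```text
time: 3.58
tool_pos: [0.563, 0.2186, 0.0611]
tcp_rot: [2.08, 2.353, 0.003]
wrist_force: [-0.1, -0.3, 6.4]
width: 0.563
```

Run:
```python
from h import *
st()
a=read_camera("scene")[:,:,::-1]; crop(a,310,40,170,180,4,'pics/s3.png')
```

```text
t 3.58 p [0.563  0.2186 0.0611] yawy 0.1227 z [ 2.3e-03  8.0e-04 -1.0e+00] F [-0.1 -0.3  6.4] T [-0.095  0.246 -0.017] w 0.563 q [ 0.33  0.29  1.91 -0.    0.94  0.21]
```

View pics/s3.png

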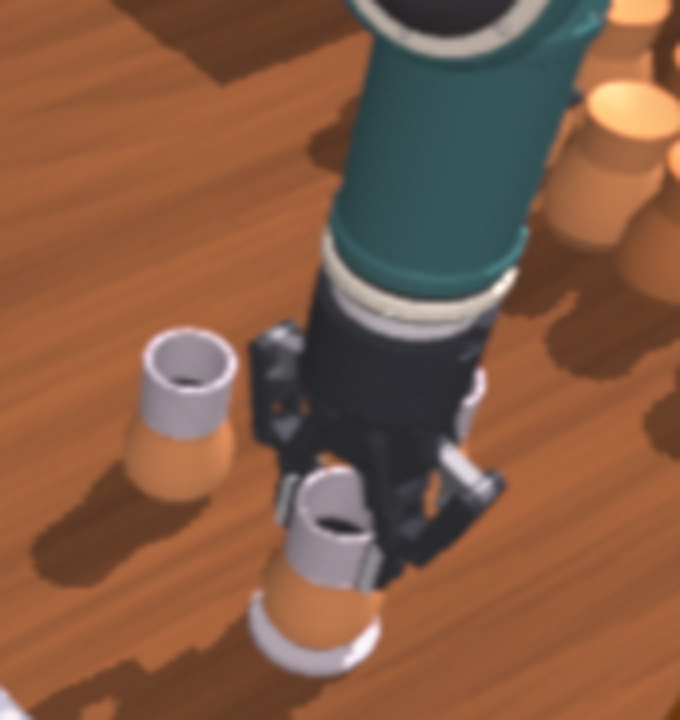

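Run:
```python
from h import *
rel([.4985,-.0032,.141],.1235)
```

```text
row [-0.2122, -0.091, -0.0802] [0.0008, -0.0002, -0.0003]
```

Request:
apply_moves --plan '[[[0,0,-0.02,0,0,0,1],[0,0,-0.05,0,0,0,1],[0,0,-0.08,0,0,0,1],[0,0,-0.08,0,0,0,1],[0,0,-0.08,0,0,0,1],[0,0,-0.08,0,0,0,1],[0,0,-0.08,0,0,0,1],[0,0,-0.08,0,0,0,1]]]'

```text
time: 4.3
tool_pos: [0.5601, 0.2177, 0.1369]
tcp_rot: [-2.08, -2.352, 0.006]
wrist_force: [-0.1, -0.4, -1.7]
width: 0.559
```

Run:
```python
from h import *
st();rel([.4985,-.0032,.141],.1235)
```

```text
t 4.3 p [0.5601 0.2177 0.1369] yawy 0.1227 z [-0.0042 -0.0014 -1.    ] F [-0.1 -0.4 -1.7] T [ 0.03  -0.01  -0.038] w 0.559 q [0.33 0.2  1.86 0.   1.08 0.21]
row [-0.2117, -0.0882, -0.0035] [-0.0014, 0.0003, -0.0002]
```

Request:
apply_moves --plan '[[[-0.035,-0.015,0,0,0,0,1],[-0.07,-0.029,0,0,0,0,1],[-0.105,-0.044,0,0,0,0,1],[-0.14,-0.058,0,0,0,0,1],[-0.175,-0.073,0,0,0,0,1],[-0.2,-0.084,0,0,0,0,1],[-0.212,-0.089,0,0,0,0,1],[-0.212,-0.089,0,0,0,0,1]]]'

```text
time: 4.97
tool_pos: [0.4974, -0.0056, 0.138]
tcp_rot: [-2.084, -2.349, 0.004]
wrist_force: [-0.2, 0.8, -2.8]
width: 0.559
```

Request:
apply_moves --plan '[[[0,0,0,0,0,0,1],[0,0,0,0,0,0,1],[0,0,0,0,0,0,1],[0,0,0,0,0,0,1],[0,0,0,0,0,0,1],[0,0,0,0,0,0,1],[0,0,0,0,0,0,1],[0,0,0,0,0,0,1]]]'

```text
time: 5.63
tool_pos: [0.4996, -0.0028, 0.1395]
tcp_rot: [2.08, 2.354, -0.0]
wrist_force: [-0.2, 0.4, -1.6]
width: 0.557
```

Run:
```python
from h import *
st();rel([.4985,-.0032,.090],.1235)
a=read_camera("scene")[:,:,::-1]; cv2.imwrite('pics/s4f.png',a);crop(a,190,110,160,140,5,'pics/s4.png')
a=read_camera("top")[:,:,::-1]; cv2.imwrite('pics/t4.png',a)
```

```text
t 5.63 p [ 0.4996 -0.0028  0.1395] yawy 0.1232 z [ 0. -0. -1.] F [-0.2  0.4 -1.6] T [ 0.025 -0.013  0.008] w 0.557 q [-0.06  0.01  2.07 -0.    1.06 -0.18]
row [-0.0003, -0.0011, 0.0495] [0.0, 0.0, -0.0001]
```

View pics/s4.png

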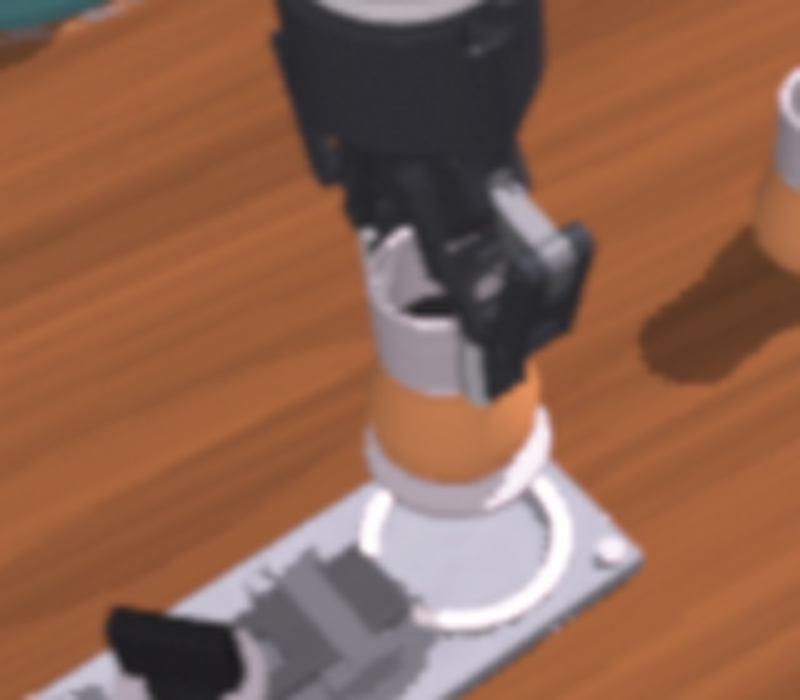

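View pics/t4.png

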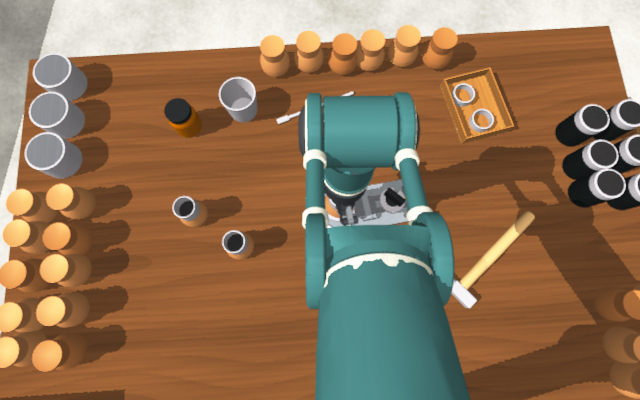

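```bash
cat > foot.py <<'E'
from h import *
from scipy.optimize import least_squares as LS
def ext(c,zb,rs=((.031,0),(.034,.003),(.034,.008))):
    a=np.linspace(0,2*np.pi,180);P=np.vstack([np.c_[c[0]+r*np.cos(a),c[1]+r*np.sin(a),0*a+zb+dz] for r,dz in rs])
    u=proj('scene',P);return np.array([u[:,0].min(),u[:,0].max(),u[:,1].max()])
def fit(l,r,b,zb,x0,y0,s,g,rs=((.031,0),(.034,.003),(.034,.008))):
    o=np.array([(l+.5)/s-.5+x0,(r+.5)/s-.5+x0,(b+.5)/s-.5+y0])
    q=LS(lambda c:ext(c,zb,rs)-o,g,diff_step=1e-4);print(q.x.round(4),q.fun.round(2));return q.x
E
python3 - <<'E'
from foot import *
fit(363,553,517,.0785,190,110,5,[.5,0])
# ring in same image: right edge 575 bottom 632 left 358
R=((.042,0),)
fit(358,576,632,.018,190,110,5,[.5,0],R)
# initial scene: ring and foot
fit(386,598,258,.018,185,185,5,[.5,0],R)
fit(236,402,495,0,325,110,5,[.56,.22])
E
```

```text
[ 0.4997 -0.0021] [ 0.67 -0.67  0.04]
[ 0.5024 -0.0044] [ 0.83 -0.84  0.06]
[ 0.5027 -0.0046] [ 0.23 -0.23  0.02]
[0.5652 0.2187] [ 0.45 -0.44  0.03]
```

Run:
```python
from h import *
rel([.500,-.0038,.084],.1235)
```

```text
row [-0.0009, 0.0004, 0.0555] [0.0, 0.0, -0.0002]
```

Request:
apply_moves --plan '[[[0.001,0,0.02,0,0,0,1],[0.001,0,0.04,0,0,0,1],[0.001,0,0.055,0,0,0,1],[0.001,0,0.055,0,0,0,1],[0.001,0,0.055,0,0,0,1],[0.001,0,0.055,0,0,0,1],[0.001,0,0.055,0,0,0,1],[0.001,0,0.055,0,0,0,1]]]'

```text
time: 6.4
tool_pos: [0.5006, -0.0021, 0.0859]
tcp_rot: [2.08, 2.352, 0.003]
wrist_force: [-0.7, 0.2, -3.4]
width: 0.554
```

Run:
```python
from h import *
st();rel([.500,-.0038,.084],.1235)
a=read_camera("scene")[:,:,::-1]; cv2.imwrite('pics/s5f.png',a);crop(a,235,150,100,100,7,'pics/s5.png')
```

```text
t 6.4 p [ 0.5006 -0.0021  0.0859] yawy 0.1226 z [ 2.6e-03 -1.0e-04 -1.0e+00] F [-0.7  0.2 -3.4] T [ 0.004  0.016 -0.052] w 0.554 q [-0.05  0.07  2.11  0.    0.95 -0.18]
row [-0.0016, -0.0008, 0.0019] [0.0008, 0.0001, -0.0003]
```

View pics/s5.png

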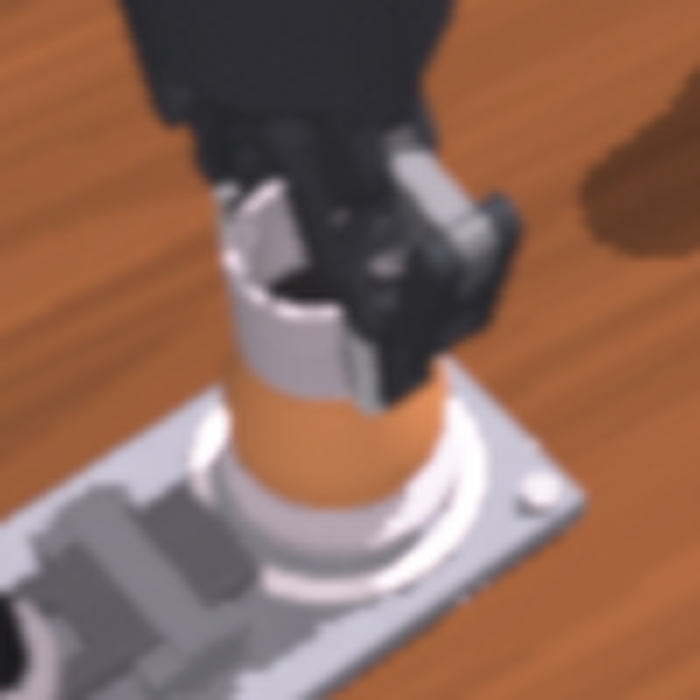

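Run:
```python
from foot import *
a=cv2.imread('pics/s5f.png');crop(a,255,195,58,46,13,'pics/s5b.png')
fit(218,465,555,.0248,235,150,7,[.5,0])
fit(190,488,605,.018,235,150,7,[.5,0],((.042,0),))
```

```text
[ 0.5012 -0.0019] [ 0.4  -0.4   0.02]
[ 0.5023 -0.0043] [ 0.32 -0.32  0.02]
```

View pics/s5b.png

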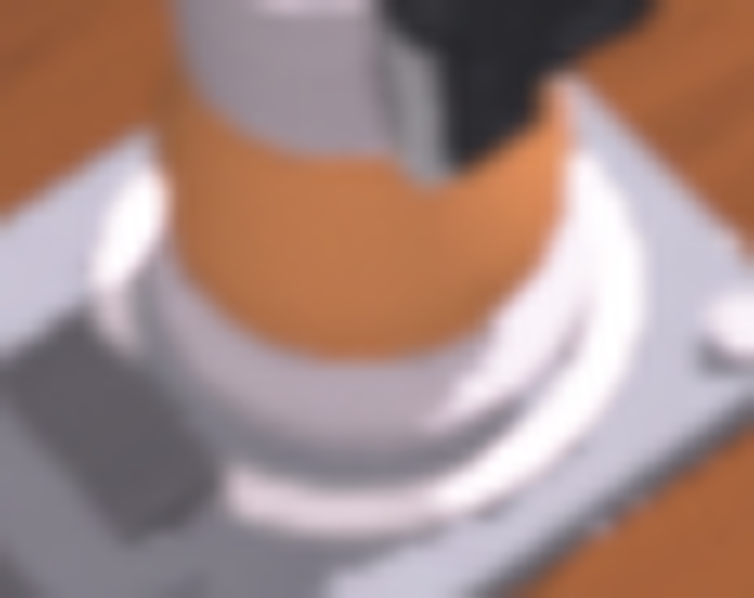

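Run:
```python
from h import *
rel([.5015,-.0043,.078],.1235)
k,r,t=K('scene');print(-cv2.Rodrigues(r)[0].T@t)
```

```text
row [-0.0023, 0.0008, 0.0078] [0.0007, 0.0001, -0.0003]
[ 0.87178088 -0.17484399  0.64466983]
```

Request:
apply_moves --plan '[[[-0.0023,0.001,0,0,0,0,1],[-0.0023,0.001,0,0,0,0,1],[-0.0023,0.001,0.002,0,0,0,1],[-0.0023,0.001,0.004,0,0,0,1],[-0.0023,0.001,0.004,0,0,0,1],[-0.0023,0.001,0.004,0,0,0,1],[-0.0023,0.001,0.004,0,0,0,1],[-0.0023,0.001,0.004,0,0,0,1]]]'

```text
time: 7.12
tool_pos: [0.5006, -0.0042, 0.0804]
tcp_rot: [-2.081, -2.353, 0.0]
wrist_force: [0.8, 0.5, -2.4]
width: 0.557
```

Run:
```python
from h import *
st();rel([.5015,-.0043,.0731],.1235)
a=read_camera("scene")[:,:,::-1]; cv2.imwrite('pics/s6f.png',a);crop(a,255,195,58,46,13,'pics/s6.png')
```

```text
t 7.12 p [ 0.5006 -0.0042  0.0804] yawy 0.1228 z [-1.e-04 -0.e+00 -1.e+00] F [ 0.8  0.5 -2.4] T [-0.036 -0.019 -0.041] w 0.557 q [-0.06  0.08  2.12 -0.    0.94 -0.18]
row [-0.0002, 0.0009, 0.0073] [-0.0, -0.0, -0.0002]
```

View pics/s6.png

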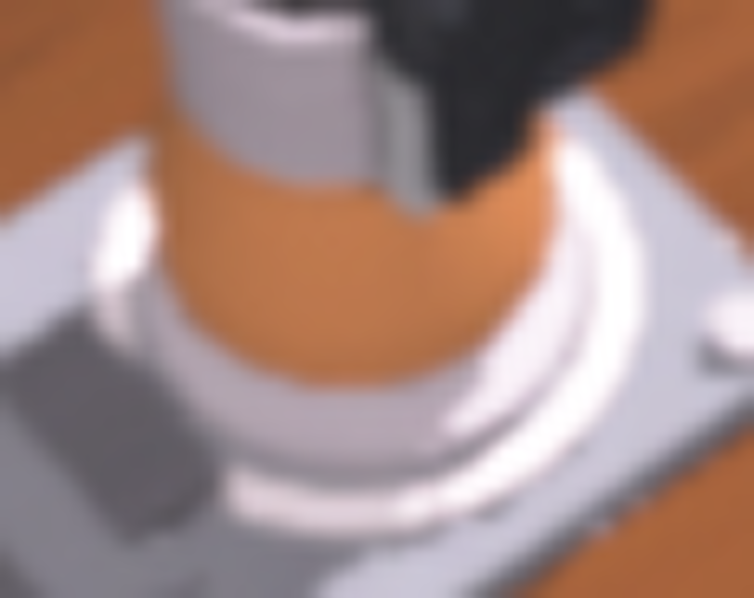

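Run:
```python
from foot import *
fit(140,590,472,.0193,255,195,13,[.5,0])
fit(90,645,535,.018,255,195,13,[.5,0],((.042,0),))
for c in ([.5023,-.0043],[.5005,-.0045]):
  # overlay predicted
  a=cv2.imread('pics/s6f.png')[195:241,255:313];a=cv2.resize(a,None,fx=13,fy=13,interpolation=cv2.INTER_CUBIC)
  t=np.linspace(0,6.283,100)
  for r,z,col,cc in((.042,.018,(0,0,255),[.5023,-.0043]),(.036,.018,(0,0,255),[.5023,-.0043]),(.034,.0223,(0,255,0),c),(.034,.0273,(255,0,0),c)):
    u=proj('scene',np.c_[cc[0]+r*np.cos(t),cc[1]+r*np.sin(t),0*t+z]);u=(u-[255,195]+.5)*13-.5
    cv2.polylines(a,[u.round().astype(int)],True,col,1)
  cv2.imwrite(f'pics/ov{int(c[0]*1e4)}.png',a)
```

```text
[ 0.5012 -0.004 ] [ 0.15 -0.15  0.01]
[ 0.5016 -0.0043] [ 0.39 -0.39  0.03]
```

View pics/ov5023.png

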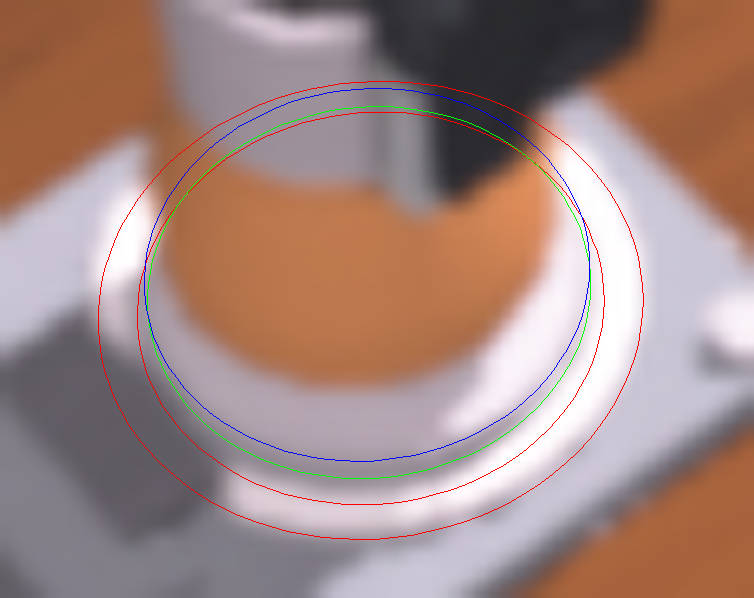

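Request:
apply_moves --plan '[[[-0.0003,0.0004,0.002,0,0,0,1],[-0.0003,0.0004,0.003,0,0,0,1],[-0.0003,0.0004,0.004,0,0,0,1],[-0.0003,0.0004,0.005,0,0,0,1],[-0.0003,0.0004,0.006,0,0,0,1],[-0.0003,0.0004,0.0065,0,0,0,1],[-0.0003,0.0004,0.0065,0,0,0,1],[-0.0003,0.0004,0.0065,0,0,0,1]]]'

```text
time: 7.83
tool_pos: [0.5011, -0.0043, 0.0759]
tcp_rot: [-2.081, -2.353, 0.0]
wrist_force: [-6.6, 0.9, 12.4]
width: 0.558
```

Run:
```python
from h import *
st()
a=read_camera("scene")[:,:,::-1]; cv2.imwrite('pics/s7f.png',a);crop(a,255,195,58,46,13,'pics/s7.png')
st()
```

```text
t 7.83 p [ 0.5011 -0.0043  0.0759] yawy 0.1226 z [-4.e-04  2.e-04 -1.e+00] F [-6.6  0.9 12.4] T [ 0.109  1.022 -0.011] w 0.558 q [-0.06  0.09  2.12  0.    0.93 -0.18]
t 7.88 p [ 0.5011 -0.0043  0.0758] yawy 0.1227 z [-5.e-04  3.e-04 -1.e+00] F [-6.9  1.6 12.5] T [ 0.091  1.032 -0.068] w 0.563 q [-0.06  0.09  2.12  0.    0.93 -0.18]
```

View pics/s7.png

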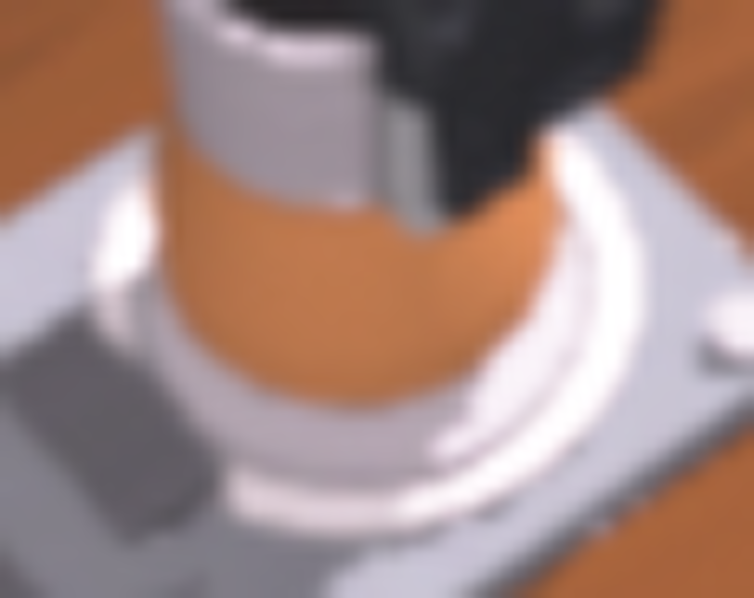

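Request:
apply_moves --plan '[[[0,-0.0005,0,0,0,0,1],[0,-0.001,0,0,0,0,1],[0,-0.0015,0,0,0,0,1],[0,-0.0018,0,0,0,0,1],[0,-0.0018,0,0,0,0,1],[0,-0.0018,0,0,0,0,1],[0,-0.0018,0,0,0,0,1],[0,-0.0018,0,0,0,0,1]]]'

```text
time: 8.55
tool_pos: [0.499, -0.0048, 0.0734]
tcp_rot: [-2.081, -2.353, 0.001]
wrist_force: [0.6, 0.1, -2.4]
width: 0.555
```

Run:
```python
from h import *
st()
```

```text
t 8.55 p [ 0.499  -0.0048  0.0734] yawy 0.1228 z [-7.e-04 -1.e-04 -1.e+00] F [ 0.6  0.1 -2.4] T [0.019 0.043 0.013] w 0.555 q [-0.06  0.09  2.12 -0.    0.93 -0.18]
```

Free of side force and 0.3 mm above the floor. Lower a touch and release gently.

Request:
apply_moves --plan '[[[0,0,0.0008,0,0,0,1],[0,0,0.0008,0,0,0,1],[0,0,0.0008,0,0,0,1],[0,0,0.0008,0,0,0,0.05],[0,0,0.0008,0,0,0,-0.3],[0,0,0.0008,0,0,0,-1],[0,0,0.0008,0,0,0,-1],[0,0,0.0008,0,0,0,-1]]]'

```text
time: 9.22
tool_pos: [0.4997, -0.0047, 0.0735]
tcp_rot: [2.081, 2.353, 0.001]
wrist_force: [-0.6, 0.4, -0.9]
width: 0.992
```

Run:
```python
from h import *
st()
a=read_camera("scene")[:,:,::-1]; cv2.imwrite('pics/s8f.png',a);crop(a,235,150,100,100,7,'pics/s8.png')
```

```text
t 9.22 p [ 0.4997 -0.0047  0.0735] yawy 0.1227 z [ 9.e-04 -1.e-04 -1.e+00] F [-0.6  0.4 -0.9] T [ 0.035  0.014 -0.027] w 0.992 q [-0.06  0.09  2.12 -0.    0.93 -0.18]
```

View pics/s8.png

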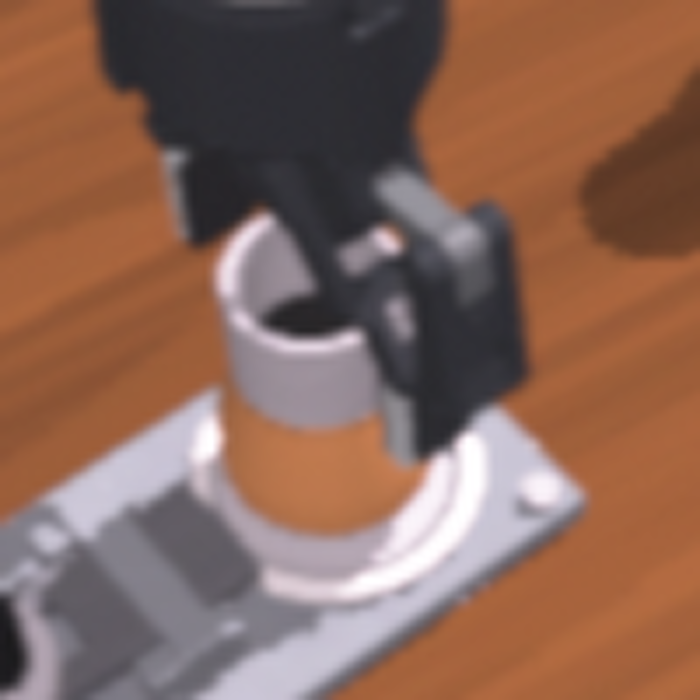

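Request:
apply_moves --plan '[[[0,0,-0.04,0,0,0,-1],[0,0,-0.08,0,0,0,-1],[0,0,-0.12,0,0,0,-1],[0,0,-0.12,0,0,0,-1],[0,0,-0.12,0,0,0,-1],[0,0,-0.12,0,0,0,-1],[0,0,-0.12,0,0,0,-1],[0,0,-0.12,0,0,0,-1]]]'

```text
time: 9.93
tool_pos: [0.4979, -0.0046, 0.1911]
tcp_rot: [-2.079, -2.351, 0.004]
wrist_force: [1.0, -1.2, -0.4]
width: 1.002
```

Run:
```python
from h import *
st()
for n in ("scene","top"): cv2.imwrite(f"pics/{n}9.png",read_camera(n)[:,:,::-1])
a=cv2.imread('pics/top0.png');crop(a,375,180,40,38,16,'pics/k_t.png')
a=cv2.imread('pics/scene9.png');crop(a,200,220,60,55,12,'pics/k_s.png')
```

```text
t 9.93 p [ 0.4979 -0.0046  0.1911] yawy 0.1227 z [-3.8e-03  2.0e-04 -1.0e+00] F [ 1.  -1.2 -0.4] T [-0.015 -0.029  0.057] w 1.002 q [-0.06 -0.04  2.02  0.    1.17 -0.18]
```

View pics/k_t.png

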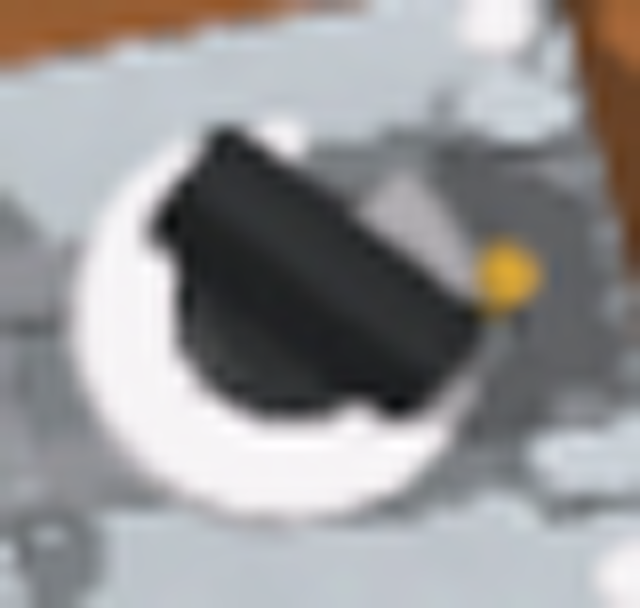

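View pics/k_s.png

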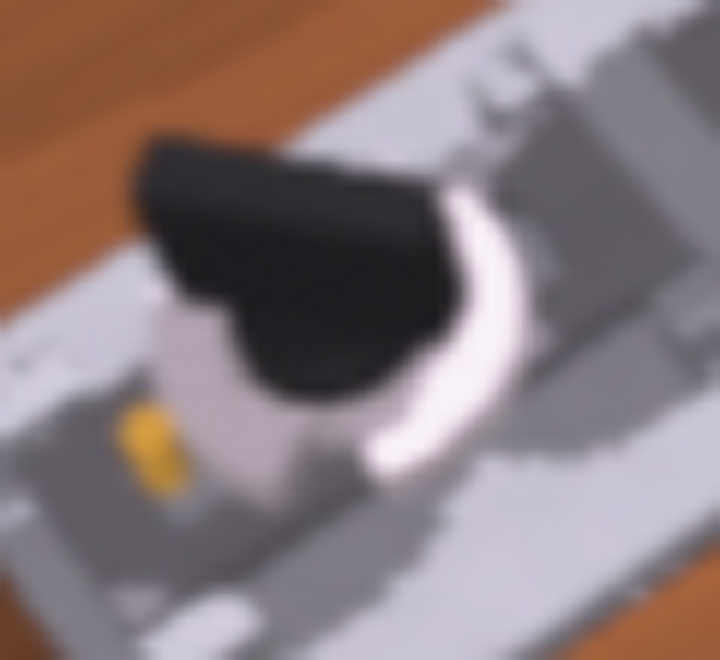

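View pics/scene9.png

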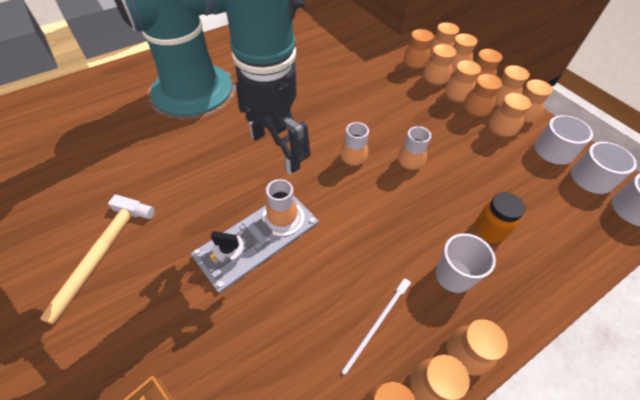

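Run:
```python
from h import *
T=lambda L:(np.array(L,float)+.5)/16-.5+[375,180]
S=lambda L:(np.array(L,float)+.5)/12-.5+[200,220]
cam=np.array([.5144,-.1288])
def pr(nm,P):
    d=P[1]-P[0];print(nm,P[:,:2].round(4).tolist(),'ang',np.arctan2(d[1],d[0]).round(3),'len',np.linalg.norm(d).round(4))
pr('T upper',plane('top',T([[225,125],[478,318]]),.082))
pr('T lower',plane('top',T([[150,232],[405,412]]),.082))
pr('S far',plane('scene',S([[150,138],[440,183]]),.082))
k,r,t=K('top');print('topC',-cv2.Rodrigues(r)[0].T@t)
nt=plane('scene',S([[328,458]]),.041)[0,:2];ro=plane('top',T([[508,275]]),.045)[0,:2]
print('notch',nt,'roller',ro)
for nm,q in(('n',nt),('r',ro)):
    d=q-cam;print(nm,np.arctan2(d[1],d[0]),np.linalg.norm(d))
# overlay bars
for n,fn,x0,y0,s in(('top','pics/k_t.png',375,180,16),('scene','pics/k_s.png',200,220,12)):
    a=cv2.imread(fn)
    for c,col in ((cam,(0,0,255)),):
      for th in (.95,):
        for z in(.082,.049):
            R=np.array([[np.cos(th),-np.sin(th)],[np.sin(th),np.cos(th)]])
            Q=np.array([[23,6.5],[23,-6.5],[-23,-6.5],[-23,6.5]])/1000@R.T+c
            u=(proj(n,np.c_[Q,[z]*4])-[x0,y0]+.5)*s-.5
            cv2.polylines(a,[u.round().astype(int)],True,col,1)
    cv2.imwrite(fn.replace('k_','ko_'),a)
```

```text
T upper [[0.5308, -0.1142], [0.5022, -0.1451]] ang -2.319 len 0.0421
T lower [[0.5168, -0.1027], [0.4901, -0.1339]] ang -2.277 len 0.0411
S far [[0.4971, -0.1408], [0.5268, -0.1083]] ang 0.831 len 0.0439
topC [0.32420826 0.05664174 0.92065863]
notch [ 0.53563507 -0.13852573] roller [ 0.51589216 -0.1588513 ]
n -0.42948954958201396 0.023356323703305926
r -1.521183379314201 0.030088319113056386
```

View pics/ko_t.png

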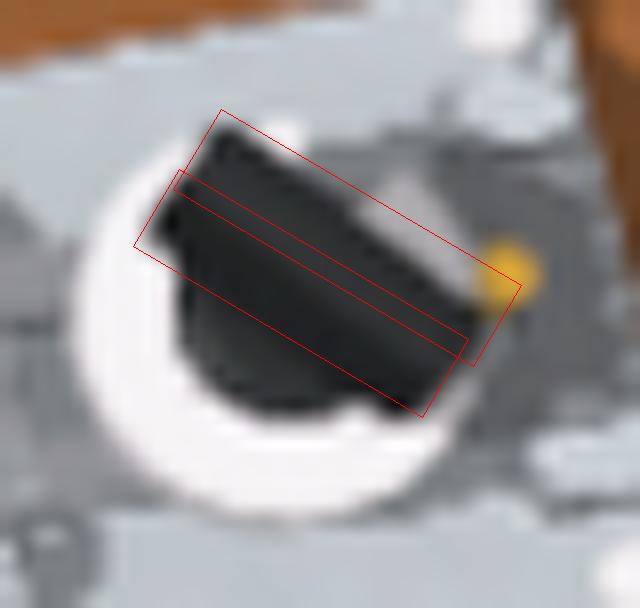

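View pics/ko_s.png

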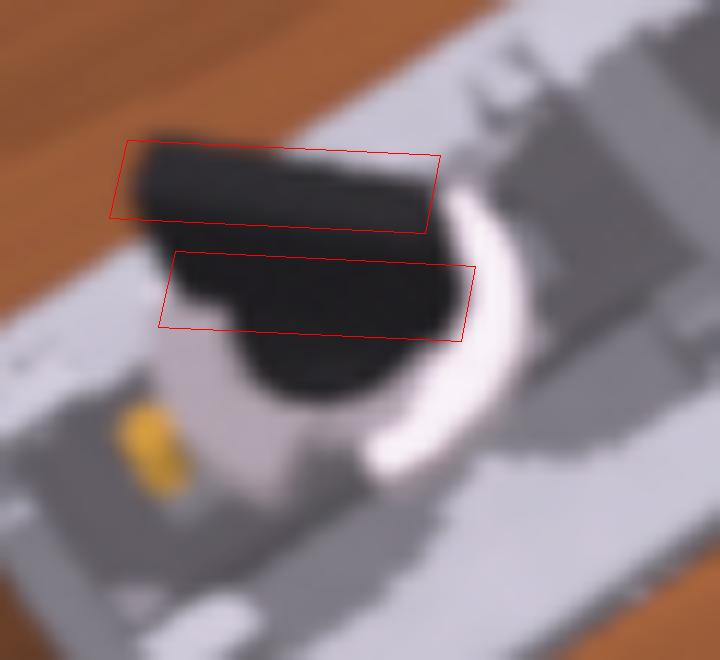

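Run:
```python
from h import *
cam=np.array([.5144,-.1288])
for n,fn,x0,y0,s,off in(('top','pics/k_t.png',375,180,16,[-.0024,.0014]),('scene','pics/k_s.png',200,220,12,[.003,.0004])):
    a=cv2.imread(fn);c=cam+off
    th=.84
    for z in(.082,.049):
            R=np.array([[np.cos(th),-np.sin(th)],[np.sin(th),np.cos(th)]])
            Q=np.array([[23,6.5],[23,-6.5],[-23,-6.5],[-23,6.5]])/1000@R.T+c
            u=(proj(n,np.c_[Q,[z]*4])-[x0,y0]+.5)*s-.5
            cv2.polylines(a,[u.round().astype(int)],True,(0,0,255),1)
    t=np.linspace(0,6.28,80)
    for r,z in((.028,.041),(.016,.049)):
        u=(proj(n,np.c_[c[0]+r*np.cos(t),c[1]+r*np.sin(t),0*t+z])-[x0,y0]+.5)*s-.5
        cv2.polylines(a,[u.round().astype(int)],True,(0,255,0),1)
    cv2.imwrite(fn.replace('k_','ko_'),a)
```

```text
(no output)
```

View pics/ko_t.png

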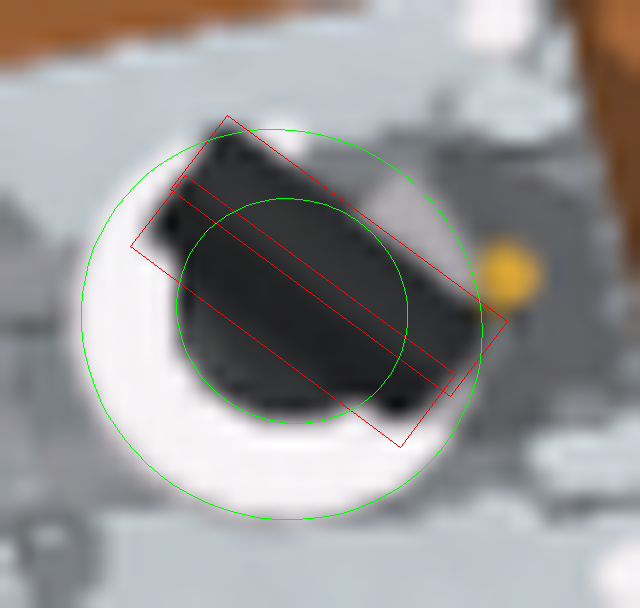

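View pics/ko_s.png

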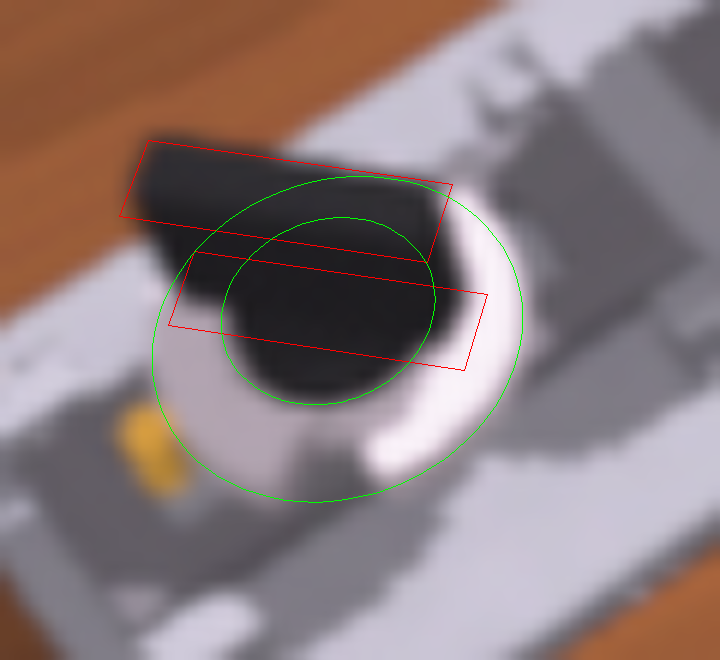

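Run:
```python
from h import *
rel([.5143,-.1285,.15],.84-np.pi/2)
```

```text
row [-0.1249, 0.001, 0.0413] [-0.001, 0.0003, 0.2717]
```

Request:
apply_moves --plan '[[[-0.03,0,0,0,0,0.035,-1],[-0.06,0,0,0,0,0.07,-1],[-0.09,0,0.01,0,0,0.105,-1],[-0.115,0,0.03,0,0,0.14,-1],[-0.125,0.001,0.041,0,0,0.175,-1],[-0.125,0.001,0.041,0,0,0.21,-1],[-0.125,0.001,0.041,0,0,0.245,-1],[-0.125,0.001,0.041,0,0,0.272,-1]]]'

```text
time: 10.7
tool_pos: [0.5147, -0.1289, 0.1505]
tcp_rot: [-2.871, -1.27, 0.004]
wrist_force: [0.5, -0.3, 0.2]
width: 1.006
```

Request:
apply_moves --plan '[[[0,0,0,0,0,0,-1],[0,0,0,0,0,0,-1],[0,0,0,0,0,0,-1],[0,0,0,0,0,0,-1],[0,0,0,0,0,0,-1],[0,0,0,0,0,0,-1],[0,0,0,0,0,0,-1],[0,0,0,0,0,0,-1]]]'

```text
time: 11.37
tool_pos: [0.5156, -0.1286, 0.1523]
tcp_rot: [2.869, 1.28, 0.0]
wrist_force: [-0.8, 0.3, 0.4]
width: 1.0
```

Run:
```python
from h import *
st();rel([.5143,-.1285,.07],.84-np.pi/2)
a=read_camera("scene")[:,:,::-1]; cv2.imwrite('pics/s10f.png',a);crop(a,170,120,160,150,5,'pics/s10.png')
s=readout.read_state();print((proj('scene',s['tool_pos'])-[170,120])*5+2)
```

```text
t 11.37 p [ 0.5156 -0.1286  0.1523] yawy -0.7314 z [ 1.e-04 -1.e-04 -1.e+00] F [-0.8  0.3  0.4] T [-0.001 -0.013  0.015] w 1.0 q [-0.29  0.06  1.99 -0.    1.09  0.44]
row [-0.0008, -0.001, 0.0823] [0.0, -0.0, -0.0002]
[[223.79860714 468.49999324]]
```

View pics/s10.png

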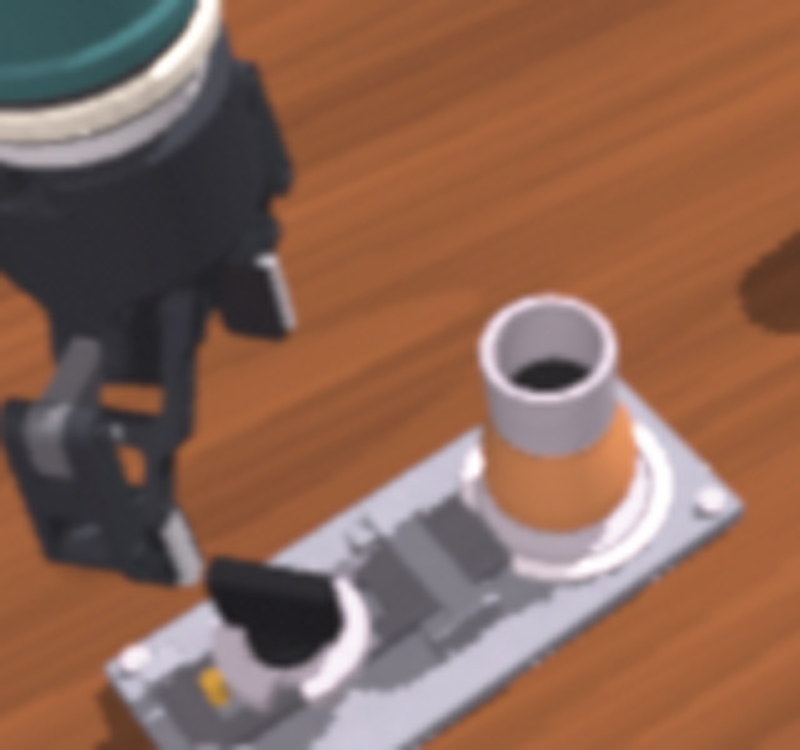

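Request:
apply_moves --plan '[[[-0.001,-0.001,0.03,0,0,0,-1],[-0.001,-0.001,0.06,0,0,0,-1],[-0.001,-0.001,0.08,0,0,0,-1],[-0.001,-0.001,0.095,0,0,0,-1],[-0.001,-0.001,0.0985,0,0,0,-1],[-0.001,-0.001,0.0985,0,0,0,-1],[-0.001,-0.001,0.0985,0,0,0,-1],[-0.001,-0.001,0.0985,0,0,0,-1]]]' --force 20

```text
time: 12.08
tool_pos: [0.5155, -0.1291, 0.0552]
tcp_rot: [2.868, 1.279, 0.003]
wrist_force: [-0.8, 0.9, 0.2]
width: 1.004
```

Run:
```python
from h import *
st();rel([.5143,-.1285,.0535],.84-np.pi/2)
```

```text
t 12.08 p [ 0.5155 -0.1291  0.0552] yawy -0.7317 z [ 2.6e-03 -8.0e-04 -1.0e+00] F [-0.8  0.9  0.2] T [ 0.068 -0.003 -0.006] w 1.004 q [-0.29  0.17  2.07 -0.    0.9   0.44]
row [-0.0004, -0.0013, 0.0017] [0.0008, -0.0004, -0.0003]
```

Request:
apply_moves --plan '[[[0,-0.001,0.001,0,0,0,0.3],[0,-0.001,0.001,0,0,0,0.5],[0,-0.001,0.001,0,0,0,0.6],[0,-0.001,0.001,0,0,0,1],[0,-0.001,0.001,0,0,0,1],[0,-0.001,0.001,0,0,0,1],[0,-0.001,0.001,0,0,0,1],[0,-0.001,0.001,0,0,0,1]]]' --force 20

```text
time: 12.75
tool_pos: [0.5136, -0.1281, 0.0529]
tcp_rot: [2.869, 1.28, 0.0]
wrist_force: [-0.3, -0.6, 1.9]
width: 0.146
```

Run:
```python
from h import *
st()
a=read_camera("scene")[:,:,::-1]; cv2.imwrite('pics/s11f.png',a);crop(a,185,185,120,105,6,'pics/s11.png')
```

```text
t 12.75 p [ 0.5136 -0.1281  0.0529] yawy -0.7316 z [ 3.e-04 -2.e-04 -1.e+00] F [-0.3 -0.6  1.9] T [ 0.04  -0.01   0.026] w 0.146 q [-0.29  0.17  2.07 -0.    0.89  0.44]
```

View pics/s11.png

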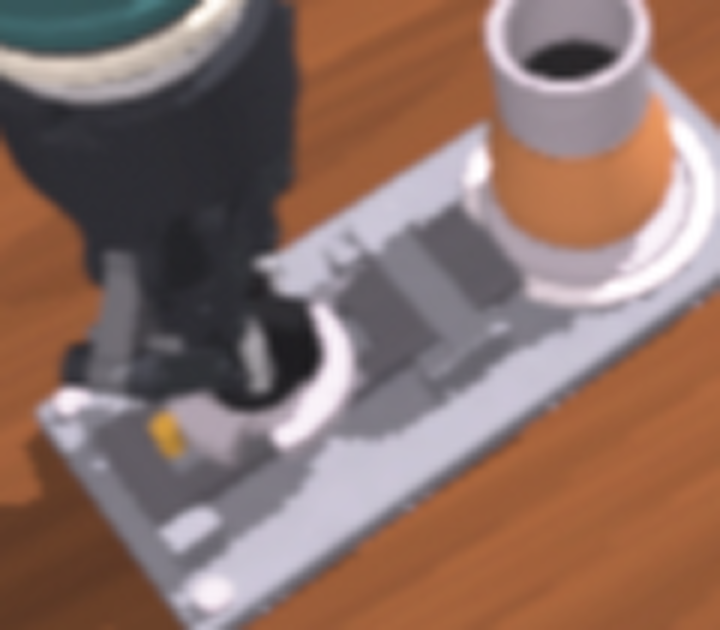

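Request:
apply_moves --plan '[[[0,0,0,0,0,0.012,1],[0,0,0,0,0,0.024,1],[0,0,0,0,0,0.036,1],[0,0,0,0,0,0.048,1],[0,0,0,0,0,0.06,1],[0,0,0,0,0,0.072,1],[0,0,0,0,0,0.084,1],[0,0,0,0,0,0.09,1]]]'

```text
time: 13.47
tool_pos: [0.5136, -0.128, 0.0529]
tcp_rot: [3.021, 0.86, 0.0]
wrist_force: [-1.3, 0.8, 2.4]
width: 0.149
```

```bash
cat > look.py <<'E'
from h import *
import sys
st()
a=read_camera("scene")[:,:,::-1]; cv2.imwrite(f'pics/s{sys.argv[1]}f.png',a);crop(a,185,205,90,80,8,f'pics/s{sys.argv[1]}.png')
E
python3 look.py 12
```

```text
t 13.47 p [ 0.5136 -0.128   0.0529] yawy -1.0161 z [ 2.e-04  0.e+00 -1.e+00] F [-1.3  0.8  2.4] T [0.054 0.078 0.059] w 0.149 q [-0.29  0.17  2.07  0.    0.89  0.72]
```

View pics/s12.png

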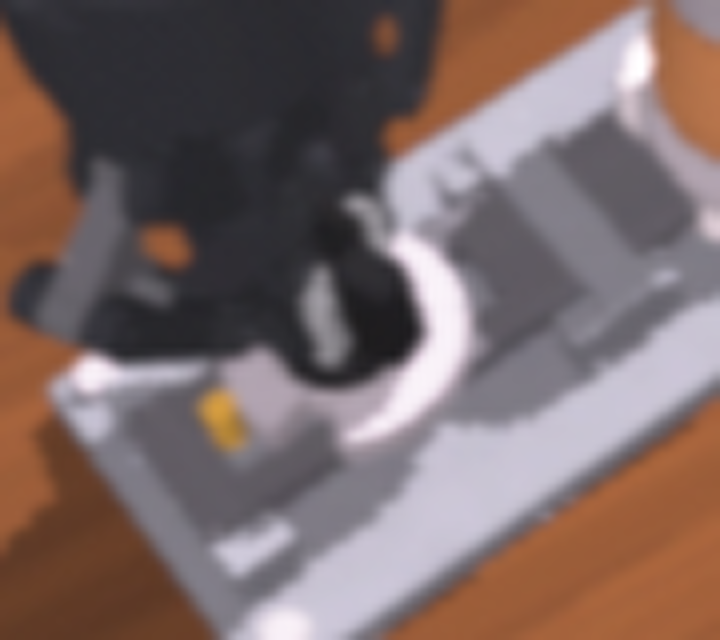

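Request:
apply_moves --plan '[[[0,0,0,0,0,0.01,1],[0,0,0,0,0,0.02,1],[0,0,0,0,0,0.03,1],[0,0,0,0,0,0.04,1],[0,0,0,0,0,0.05,1],[0,0,0,0,0,0.05,1],[0,0,0,0,0,0.05,1],[0,0,0,0,0,0.05,1]]]'

```text
time: 14.18
tool_pos: [0.5136, -0.128, 0.0529]
tcp_rot: [-3.079, -0.624, -0.0]
wrist_force: [-1.1, 0.6, 3.1]
width: 0.148
```

```bash
python3 look.py 13
```

```text
t 14.18 p [ 0.5136 -0.128   0.0529] yawy -1.1708 z [ 2.e-04  1.e-04 -1.e+00] F [-1.1  0.6  3.1] T [0.158 0.084 0.041] w 0.148 q [-0.29  0.17  2.07  0.    0.89  0.88]
```

View pics/s13.png

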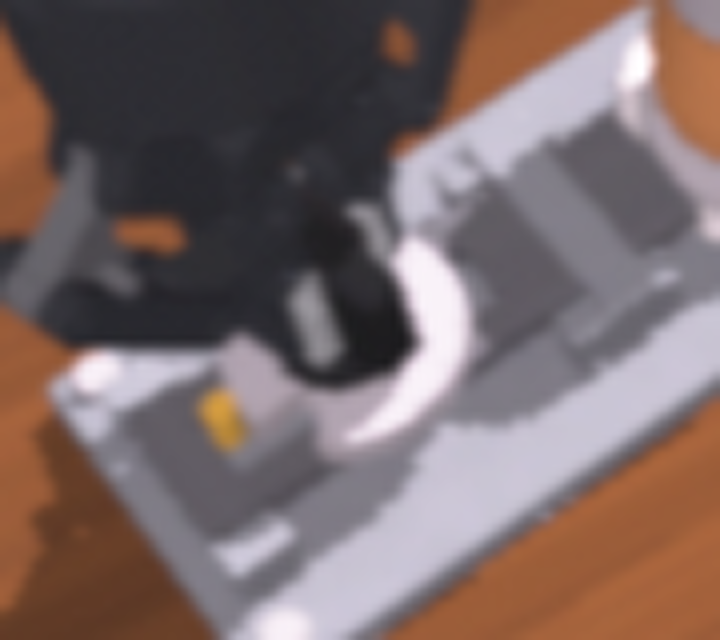

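Request:
apply_moves --plan '[[[0,0,0,0,0,0.008,1],[0,0,0,0,0,0.016,1],[0,0,0,0,0,0.024,1],[0,0,0,0,0,0.03,1],[0,0,0,0,0,0.03,1],[0,0,0,0,0,0.03,1],[0,0,0,0,0,0.03,1],[0,0,0,0,0,0.03,1]]]'

```text
time: 14.9
tool_pos: [0.5135, -0.128, 0.0529]
tcp_rot: [-3.105, -0.478, -0.0]
wrist_force: [-0.7, 2.1, 4.7]
width: 0.146
```

```bash
python3 look.py 14
```

```text
t 14.9 p [ 0.5135 -0.128   0.0529] yawy -1.2656 z [ 2.e-04  1.e-04 -1.e+00] F [-0.7  2.1  4.7] T [ 0.277  0.227 -0.005] w 0.146 q [-0.29  0.17  2.07  0.    0.89  0.97]
```

View pics/s14.png

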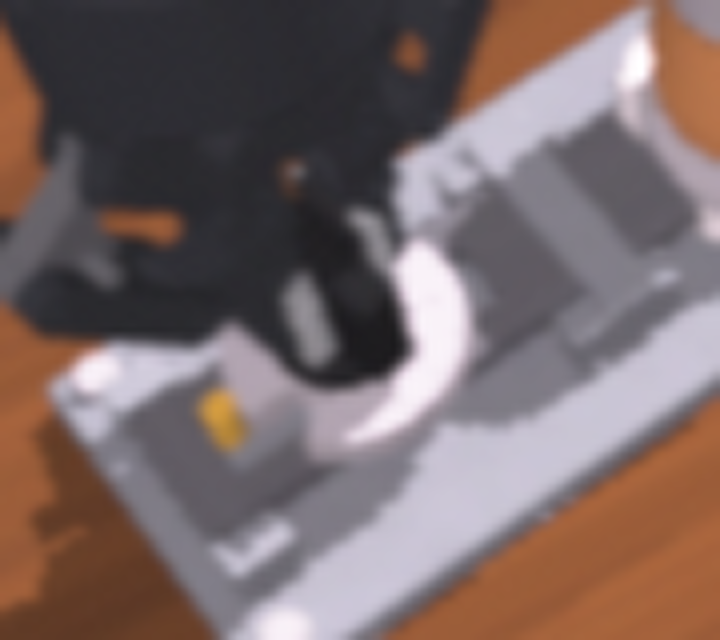

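Request:
apply_moves --plan '[[[0,0,0,0,0,0.006,1],[0,0,0,0,0,0.012,1],[0,0,0,0,0,0.018,1],[0,0,0,0,0,0.024,1],[0,0,0,0,0,0.024,1],[0,0,0,0,0,0.024,1],[0,0,0,0,0,0.024,1],[0,0,0,0,0,0.024,1]]]'

```text
time: 15.62
tool_pos: [0.5135, -0.1279, 0.0528]
tcp_rot: [-3.121, -0.36, -0.0]
wrist_force: [-0.7, 2.2, 6.0]
width: 0.15
```

```bash
python3 look.py 15
```

```text
t 15.62 p [ 0.5135 -0.1279  0.0528] yawy -1.3411 z [ 1.e-04  2.e-04 -1.e+00] F [-0.7  2.2  6. ] T [ 0.306  0.167 -0.031] w 0.15 q [-0.29  0.17  2.07  0.    0.89  1.05]
```

View pics/s15.png

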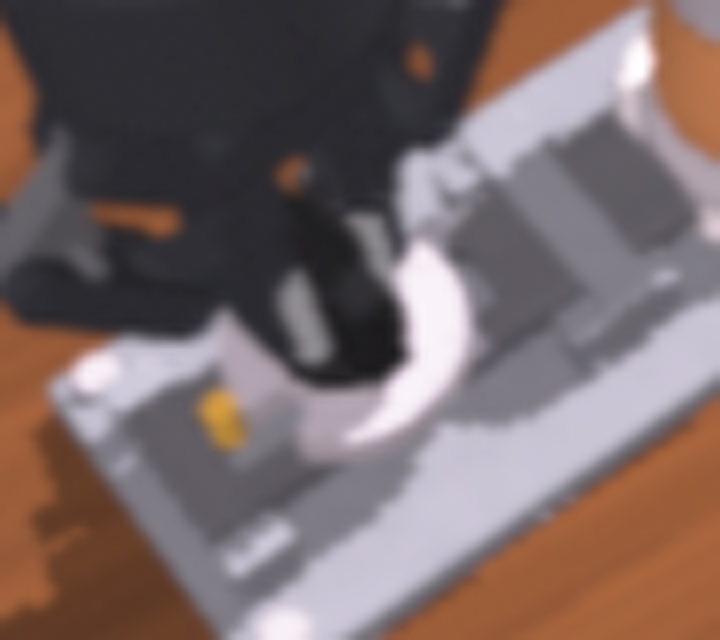

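Request:
apply_moves --plan '[[[0,0,0,0,0,0.006,1],[0,0,0,0,0,0.012,1],[0,0,0,0,0,0.018,1],[0,0,0,0,0,0.025,1],[0,0,0,0,0,0.025,1],[0,0,0,0,0,0.025,1],[0,0,0,0,0,0.025,1],[0,0,0,0,0,0.025,1]]]'

```text
time: 16.33
tool_pos: [0.5136, -0.1279, 0.0529]
tcp_rot: [-3.132, -0.237, -0.0]
wrist_force: [-0.7, 1.8, 4.7]
width: 0.145
```

```bash
python3 look.py 16
```

```text
t 16.33 p [ 0.5136 -0.1279  0.0529] yawy -1.4196 z [ 2.e-04  2.e-04 -1.e+00] F [-0.7  1.8  4.7] T [ 0.409  0.207 -0.06 ] w 0.145 q [-0.29  0.17  2.07  0.    0.89  1.13]
```

View pics/s16.png

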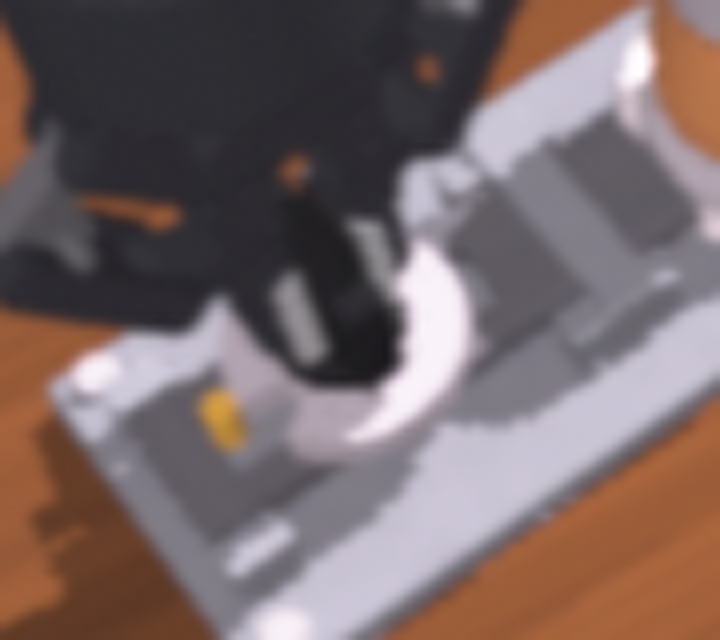

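Request:
apply_moves --plan '[[[0,0,0,0,0,0.006,1],[0,0,0,0,0,0.012,1],[0,0,0,0,0,0.018,1],[0,0,0,0,0,0.025,1],[0,0,0,0,0,0.025,1],[0,0,0,0,0,0.025,1],[0,0,0,0,0,0.025,1],[0,0,0,0,0,0.025,1]]]'

```text
time: 17.05
tool_pos: [0.5135, -0.1279, 0.0528]
tcp_rot: [-3.139, -0.114, -0.0]
wrist_force: [-0.7, 2.6, 5.2]
width: 0.15
```

```bash
python3 look.py 17
```

```text
t 17.05 p [ 0.5135 -0.1279  0.0528] yawy -1.4983 z [ 1.e-04  3.e-04 -1.e+00] F [-0.7  2.6  5.2] T [ 0.329  0.249 -0.08 ] w 0.15 q [-0.29  0.17  2.07  0.    0.89  1.21]
```

View pics/s17.png

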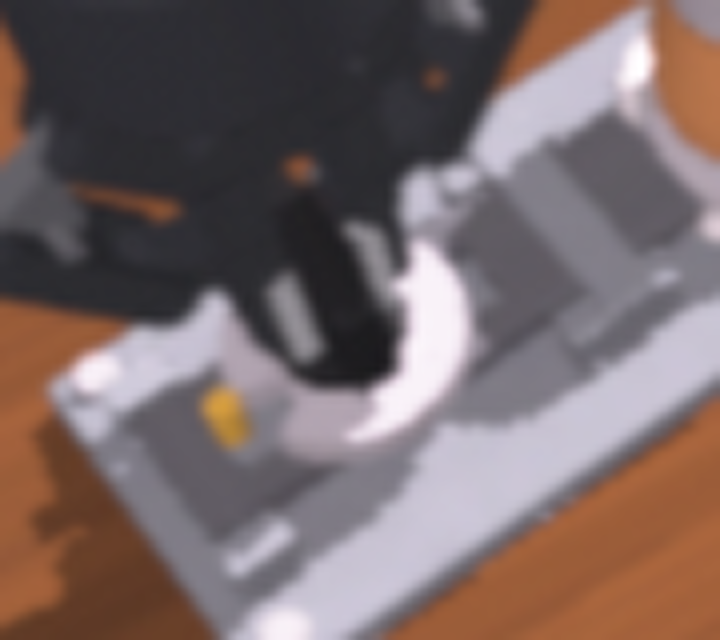

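Request:
apply_moves --plan '[[[0,0,0,0,0,0.006,1],[0,0,0,0,0,0.012,1],[0,0,0,0,0,0.018,1],[0,0,0,0,0,0.025,1],[0,0,0,0,0,0.025,1],[0,0,0,0,0,0.025,1],[0,0,0,0,0,0.025,1],[0,0,0,0,0,0.025,1]]]'

```text
time: 17.77
tool_pos: [0.5135, -0.1279, 0.0528]
tcp_rot: [-3.141, 0.01, -0.0]
wrist_force: [-1.0, 2.2, 4.9]
width: 0.148
```

```bash
python3 look.py 18
```

```text
t 17.77 p [ 0.5135 -0.1279  0.0528] yawy -1.5772 z [ 0.e+00  4.e-04 -1.e+00] F [-1.   2.2  4.9] T [ 0.353  0.145 -0.152] w 0.148 q [-0.29  0.17  2.07  0.    0.89  1.29]
```

View pics/s18.png

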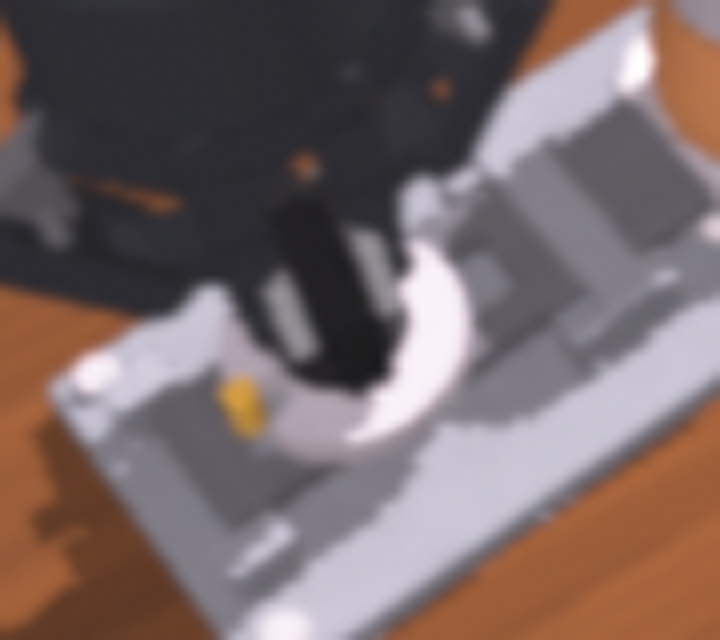

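Request:
apply_moves --plan '[[[0,0,0,0,0,0.006,1],[0,0,0,0,0,0.012,1],[0,0,0,0,0,0.018,1],[0,0,0,0,0,0.025,1],[0,0,0,0,0,0.025,1],[0,0,0,0,0,0.025,1],[0,0,0,0,0,0.025,1],[0,0,0,0,0,0.025,1]]]'

```text
time: 18.48
tool_pos: [0.5135, -0.1278, 0.0528]
tcp_rot: [-3.138, 0.133, -0.0]
wrist_force: [-1.4, 1.6, 4.9]
width: 0.149
```

```bash
python3 look.py 19
```

```text
t 18.48 p [ 0.5135 -0.1278  0.0528] yawy -1.6553 z [ 1.e-04  4.e-04 -1.e+00] F [-1.4  1.6  4.9] T [ 0.435  0.227 -0.084] w 0.149 q [-0.29  0.17  2.07  0.    0.89  1.36]
```

View pics/s19.png

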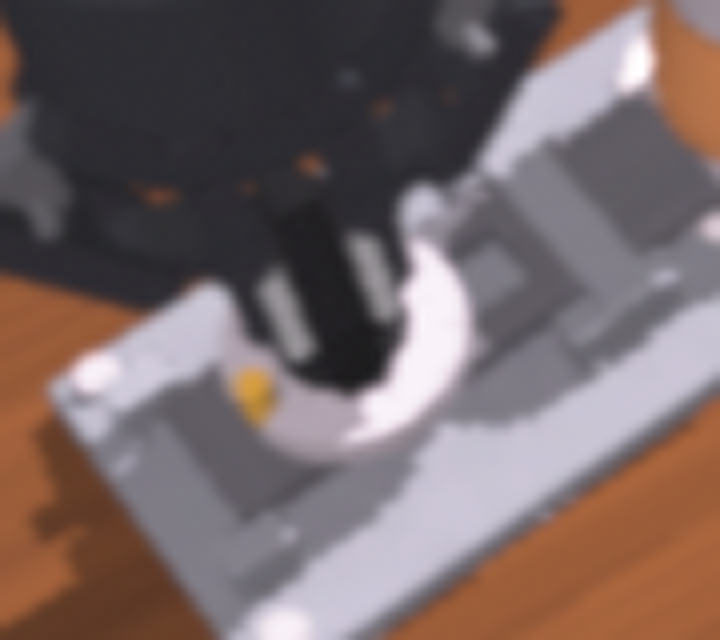

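Run:
```python
from h import *
c,s=np.cos(.1235),np.sin(.1235)
w=lambda y:[.4990+.003-s*(y-.06),-.0047+c*(y-.06),.048]
for y in(-.097,-.092,-.0898,-.088): print(y,(proj('scene',[w(y)])-[185,205]+.5)*8)
for f in(12,16,17,18,19):
    a=cv2.imread(f'pics/s{f}f.png').astype(int)[245:270,200:230]
    m=np.clip(np.minimum(a[...,2]-150,a[...,1]-a[...,0]-50),0,None)
    m=m*((a[...,1]-a[...,0])>60)
    yy,xx=np.mgrid[245:270,200:230];print(f,(m*xx).sum()/m.sum(),(m*yy).sum()/m.sum(),(m>0).sum())
```

```text
-0.097 [[215.60123756 410.40801247]]
-0.092 [[235.0739731 397.5803692]]
-0.0898 [[243.60736338 391.95900768]]
-0.088 [[250.57357417 387.37002393]]
12 212.22055137844612 256.63659147869674 16
16 212.23095238095237 256.6095238095238 16
17 212.5995475113122 256.3031674208145 17
18 214.77962085308056 255.0 17
19 216.1976401179941 253.55752212389382 13
```

Request:
apply_moves --plan '[[[0,0,0,0,0,0.004,1],[0,0,0,0,0,0.008,1],[0,0,0,0,0,0.012,1],[0,0,0,0,0,0.015,1],[0,0,0,0,0,0.015,1],[0,0,0,0,0,0.015,1],[0,0,0,0,0,0.015,1],[0,0,0,0,0,0.015,1]]]'

```text
time: 19.2
tool_pos: [0.5135, -0.1278, 0.0528]
tcp_rot: [-3.134, 0.207, -0.0]
wrist_force: [-0.9, 2.5, 4.4]
width: 0.152
```

```bash
python3 look.py 20
cat > rol.py <<'E'
from h import *
import sys
for f in sys.argv[1:]:
    a=cv2.imread(f'pics/s{f}f.png').astype(int)[245:270,200:230]
    m=np.clip(a[...,1]-a[...,0]-50,0,None)*(a[...,2]>150)
    yy,xx=np.mgrid[245:270,200:230];print(f,(m*xx).sum()/m.sum(),(m*yy).sum()/m.sum(),(m>0).sum())
E
python3 rol.py 12 16 18 19 20
```

```text
t 19.2 p [ 0.5135 -0.1278  0.0528] yawy -1.7024 z [ 1.e-04  4.e-04 -1.e+00] F [-0.9  2.5  4.4] T [ 0.427  0.179 -0.075] w 0.152 q [-0.29  0.17  2.07  0.    0.89  1.41]
12 212.21601941747574 256.6747572815534 20
16 212.22727272727272 256.61136363636365 21
18 214.76279069767443 254.9720930232558 20
19 216.22898550724636 253.5623188405797 16
20 216.09810126582278 253.36075949367088 13
```

View pics/s20.png

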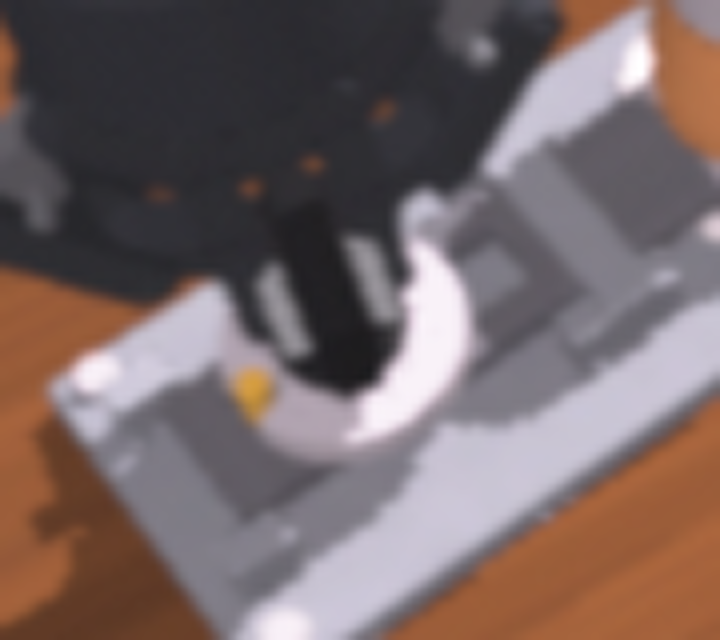

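Request:
apply_moves --plan '[[[0,0,0,0,0,0,0.6],[0,0,0,0,0,0,0.4],[0,0,0,0,0,0,0],[0,0,0,0,0,0,0],[0,0,0,0,0,0,0],[0,0,0,0,0,0,0],[0,0,0,0,0,0,0],[0,0,0,0,0,0,0]]]'

```text
time: 19.92
tool_pos: [0.5134, -0.128, 0.0526]
tcp_rot: [3.135, -0.207, -0.0]
wrist_force: [1.3, -0.4, 0.2]
width: 0.503
```

```bash
python3 look.py 21; python3 rol.py 20 21
```

```text
t 19.92 p [ 0.5134 -0.128   0.0526] yawy -1.7025 z [-0. -0. -1.] F [ 1.3 -0.4  0.2] T [-0.008 -0.017 -0.015] w 0.503 q [-0.29  0.17  2.07 -0.    0.89  1.41]
20 216.09810126582278 253.36075949367088 13
21 216.0909090909091 253.3573667711599 13
```

View pics/s21.png

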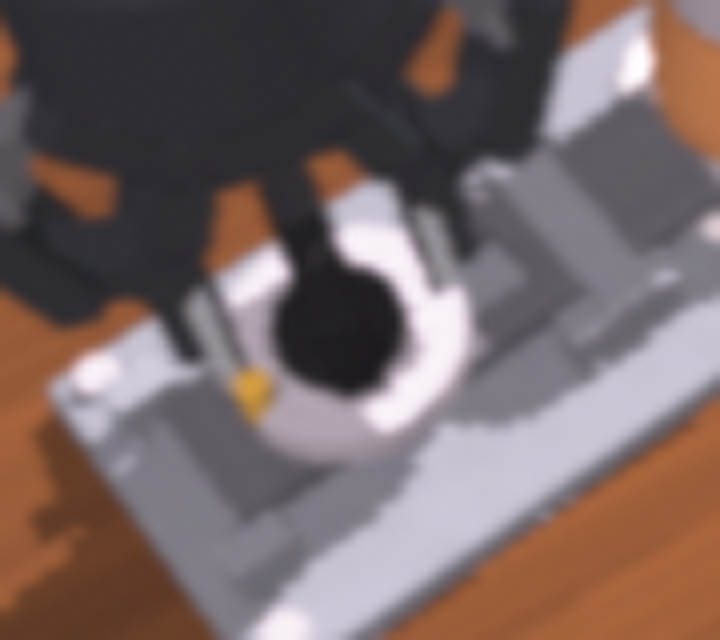

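Roller unchanged after release; the fingers are clear. Now retract up and away to check with the top camera.

Request:
apply_moves --plan '[[[0,0,-0.03,0,0,0,0],[0,0,-0.06,0,0,0,0],[0,0,-0.1,0,0,0,0],[0,0,-0.14,0,0,0,0],[0,0,-0.17,0,0,0,0],[0,0,-0.17,0,0,0,0],[0,0,-0.17,0,0,0,0],[0,0,-0.17,0,0,0,0]]]'

```text
time: 20.63
tool_pos: [0.513, -0.1279, 0.2222]
tcp_rot: [-3.135, 0.207, 0.001]
wrist_force: [-0.1, 0.3, -0.7]
width: 0.501
```

Run:
```python
from h import *
st();rel([.42,-.38,.23],.13-np.pi/2)
```

```text
t 20.63 p [ 0.513  -0.1279  0.2222] yawy -1.7025 z [-6.e-04  1.e-04 -1.e+00] F [-0.1  0.3 -0.7] T [-0.019  0.027 -0.03 ] w 0.501 q [-0.29 -0.01  1.93 -0.    1.22  1.41]
row [-0.0591, 0.2621, -0.0078] [-0.0, 0.0002, -0.0833]
```

Request:
apply_moves --plan '[[[-0.007,0.033,0,0,0,0,0],[-0.014,0.066,0,0,0,0,0],[-0.021,0.1,0,0,0,0,0],[-0.028,0.135,0,0,0,0,0],[-0.036,0.17,0,0,0,0,0],[-0.044,0.2,0,0,0,0,0],[-0.052,0.23,0,0,0,0,0],[-0.059,0.26,0,0,0,0,0]]]'

```text
time: 21.3
tool_pos: [0.4186, -0.3782, 0.2195]
tcp_rot: [-3.131, 0.207, 0.006]
wrist_force: [0.5, 0.8, 0.2]
width: 0.5
```

```bash
python3 - <<'E'
from h import *
st()
for n in ("scene","top"): cv2.imwrite(f"pics/{n}30.png",read_camera(n)[:,:,::-1])
a=cv2.imread('pics/top30.png');crop(a,300,165,130,85,6,'pics/t30.png')
a=cv2.imread('pics/scene30.png');crop(a,185,170,140,115,5,'pics/s30.png');cv2.imwrite('pics/s30f.png',a)
E
python3 rol.py 20 30
```

```text
t 21.3 p [ 0.4186 -0.3782  0.2195] yawy -1.7029 z [-0.0038  0.0038 -1.    ] F [0.5 0.8 0.2] T [ 0.    -0.002  0.01 ] w 0.5 q [-0.78  0.07  1.85  0.    1.23  0.92]
20 216.09810126582278 253.36075949367088 13
30 216.0943396226415 253.36163522012578 13
```

View pics/t30.png

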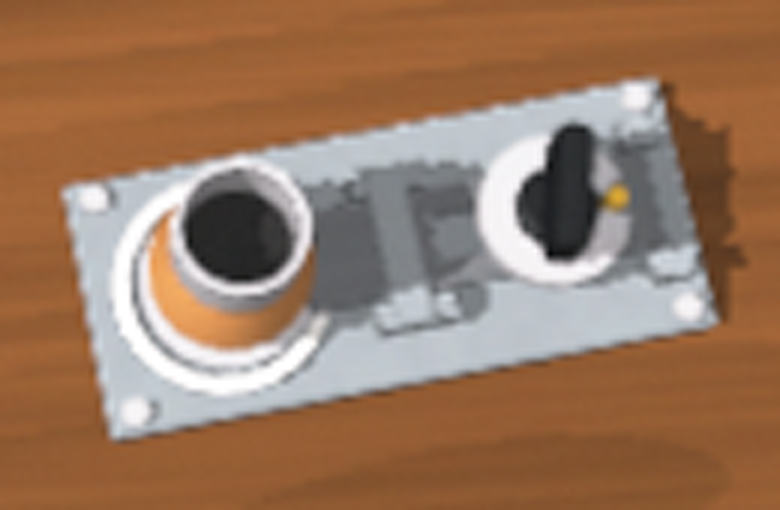

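View pics/s30.png

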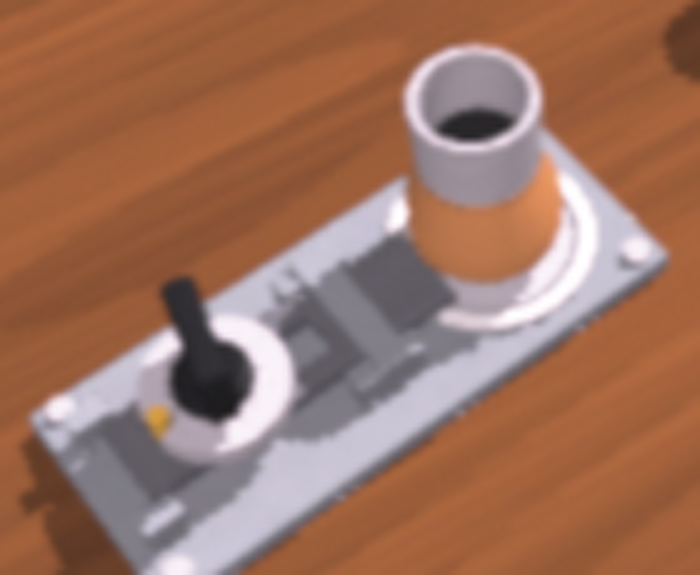

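View pics/top30.png

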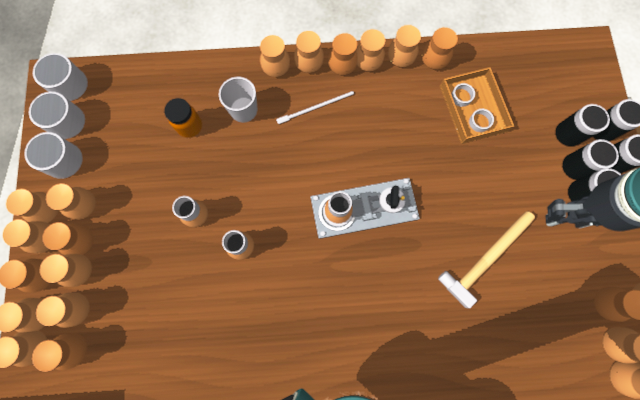

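```bash
python3 -c "
from workcell import bot
print(bot.finish_job())"
```

```text
the job is handed in; nothing more can be done
None
```

The footed cup is standing in the well with the tongue out over its foot. The job was handed in at about 21 s of the 64 s, and no verdict is reported.

**Cup:** I gripped it by the collar. On the way down it touched one side of the ring with about 12 N, so I shifted it about 2 mm and it went in freely. When released it was within about 0.5 mm of floor height, with no side force. In the last pictures from both cameras it stands upright inside the ring.

**Knob:** I turned it clockwise in small steps, about 0.97 rad in all, gripping with only 20 N. The roller stopped moving over the last 0.05 rad, and the moment stayed under about 0.15 N m with no rise against the steep wall. Then I let go.

**Last checks:**
- The roller moved about 9 mm in the top view, which puts it near -88 mm. It did not move after release.
- The tongue is over the cup's foot.
- The two plain cups look untouched.
- The arm is clear of everything.

**Disagreement:** the two cameras differed by 4–5 mm on the fixture's position, and the correction in the well came from the contact force. The roller force and exact roller position were not measured directly. They are inferred from the wrist moment and the pictures.

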